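# Load plate carriers into the bench plate chamber

## Task

Load the plate chamber: turn both quarter-turn cams at its front fully to unlocked, then swing the clear hood right open until it rests back by itself. Put every plate carrier that stands on the worktop into a bay of its own - lean it so that the toe of its foot goes in under the bay's lip, then straighten it so that it stands upright with its foot flat on the bay floor - then swing the hood fully shut and turn both cams back to locked. Leave the label roll, capsule carton and ointment pot where they are.

Things in the scene. Friction and masses are not known exactly. Their poses are not given: they have to be found in the camera images.
- carrier0_mid (a point): Middle of a loose plate carrier (31 mm above the foot's underside, mid-thickness, mid-width); it may be absent. L-shaped: upright plate 50 wide x 9 thick x 62 tall on a 6 mm thick foot whose toe sticks out 28 mm beyond one face (foot 37 mm long from plate back to toe tip). x along the width, y towards the toe, z up. Grip it across the 9 mm thickness near the top edge.
- carrier1_mid (a point): Middle of a loose plate carrier (31 mm above the foot's underside, mid-thickness, mid-width); it may be absent. L-shaped: upright plate 50 wide x 9 thick x 62 tall on a 6 mm thick foot whose toe sticks out 28 mm beyond one face (foot 37 mm long from plate back to toe tip). x along the width, y towards the toe, z up. Grip it across the 9 mm thickness near the top edge.
- carrier2_mid (a point): Middle of a loose plate carrier (31 mm above the foot's underside, mid-thickness, mid-width); it may be absent. L-shaped: upright plate 50 wide x 9 thick x 62 tall on a 6 mm thick foot whose toe sticks out 28 mm beyond one face (foot 37 mm long from plate back to toe tip). x along the width, y towards the toe, z up. Grip it across the 9 mm thickness near the top edge.
- carrier0: Same carrier as carrier0_mid, same axes; origin on the foot's underside below the middle of the plate. About 120 g, heavy foot, stands by itself on the worktop, toe roughly to the robot's left.
- carrier1: Same carrier as carrier1_mid, same axes; origin on the foot's underside below the middle of the plate. About 120 g, heavy foot, stands by itself on the worktop, toe roughly to the robot's left.
- carrier2: Same carrier as carrier2_mid, same axes; origin on the foot's underside below the middle of the plate. About 120 g, heavy foot, stands by itself on the worktop, toe roughly to the robot's left.
- bay0 (a point): Right-hand bay: point on its floor (12 mm above worktop) under the middle of the plate when a carrier is home (carrier_mid is then 31 mm above). x along the slot, away from the robot; y to the left, the way the toe must point, under the lip; z up. Bays are 58 mm apart and all alike; their profile is told at lip_edge and back_stop. Fixed to the chamber.
- bay1 (a point): Middle bay: point on its floor (12 mm above worktop) under the middle of the plate when a carrier is home (carrier_mid is then 31 mm above). x along the slot, away from the robot; y to the left, the way the toe must point, under the lip; z up. Bays are 58 mm apart and all alike; their profile is told at lip_edge and back_stop. Fixed to the chamber.
- bay2 (a point): Left-hand bay: point on its floor (12 mm above worktop) under the middle of the plate when a carrier is home (carrier_mid is then 31 mm above). x along the slot, away from the robot; y to the left, the way the toe must point, under the lip; z up. Bays are 58 mm apart and all alike; their profile is told at lip_edge and back_stop. Fixed to the chamber.
- cam_left (a joint): Quarter-turn cam, near left corner of the chamber, vertical axis. rad: 0 = locked (its tongue lies over the hood's tab and really holds the hood down); grows counter-clockwise seen from above to the stop at 1.571 = unlocked. Stops at both ends. Stiff (0.05 N m), stays where left. Starts within 0.15 of locked.
- cam_right (a joint): Quarter-turn cam, near right corner of the chamber, vertical axis. rad: 0 = locked (its tongue lies over the hood's tab and really holds the hood down); grows counter-clockwise seen from above to the stop at 1.571 = unlocked. Stops at both ends. Stiff (0.05 N m), stays where left. Starts within 0.15 of locked.
- cam_left_grip (a point): On the left cam's axis, 55 mm above the worktop, at grip height of its black wing: 44 long x 12 thick, from 32 to 69 mm above the worktop. The wing's length lies along this frame's x, its thickness along y; the frame turns with the cam.
- cam_right_grip (a point): On the right cam's axis, 55 mm above the worktop, at grip height of its black wing: 44 long x 12 thick, from 32 to 69 mm above the worktop. The wing's length lies along this frame's x, its thickness along y; the frame turns with the cam.
- lip_edge (a point): Free edge of the middle bay's lip, on its underside; axes as the bays'. In bay coordinates (mm): lip underside at z 17, top at 20, free edge at y +18.5, riser face at y +37.5. With the 30 mm mouth a 37 mm foot cannot go straight down: lean the carrier's top 25 to 30 degrees towards the lip (+y), put the toe down and in under the lip first, then straighten while lowering.
- back_stop (a point): Top of the middle bay's back stop, on the face towards the bay; axes as the bays'. In bay coordinates (mm): face at y -11.5, 14 high, 4 thick. Slot inside x -33 to +33 between end rails 10 high. A carrier at home has play from -7 to +5 along y and -8 to +8 along x. The base is 181 x 196 mm, cams included.
- hood (a joint): Hinge of the clear hood at its far edge, rad: 0 = shut, grows as the front lifts up and over; stop at 1.6. Hood 113 x 188 mm, top 84 mm above worktop when shut, 300 g. Moves freely: beyond about 1.0 it tips back by its own weight and rests at the stop, below that it falls shut. Both cams must be above about 1.2 before it can move.
- hood_handle (a point): Middle of the handle bar: round, 10 mm thick, 50 mm long, parallel to the hinge, 35 mm out from the hood's front wall, 70 mm above the worktop when shut; the frame turns with the hood. Shut, the bar stands out to the robot; open, it is on top. Both times it can be pinched from above.
- hood_hinge (a point): Point on the hinge line, 14 mm above the worktop, in line with the handle's middle; fixed frame: x away from the robot, y along the hinge line to the left, z up. The hinge turns about +y.
- label_roll: White label roll 62 mm across, 34 tall, bystander, origin under its centre.
- pot: Small ointment pot with green lid, 44 mm across, 40 tall, bystander, origin under its centre.
- carton: Small white carton 52 x 84 x 30 mm, bystander, origin under its centre.
Things that resemble listed ones, but are neither listed nor needed, are in the scene too. What is shaped like the carrier1 but purple or red is not meant.

How it is judged:
On the way, in this order (a step that is already met when the one before it is completed fails the run):
1. both cams are turned to unlocked (value of joint each of cam_left, cam_right above 1.35 rad), for 0.2 s.
2. the hood is swung right open and rests back (all of step 1 and value of joint hood above 1.45 rad), for 0.3 s.
3. every carrier stands in a bay, upright, foot on the floor and toe under the lip, the hood still open (value of joint hood above 1.2 rad and ((x of carrier0_mid in the frame of bay0 between -0.014 and 0.014 m and y of carrier0_mid in the frame of bay0 between -0.01 and 0.012 m and z of carrier0_mid in the frame of bay0 between 0.026 and 0.0345 m) or (x of carrier0_mid in the frame of bay1 between -0.014 and 0.014 m and y of carrier0_mid in the frame of bay1 between -0.01 and 0.012 m and z of carrier0_mid in the frame of bay1 between 0.026 and 0.0345 m) or (x of carrier0_mid in the frame of bay2 between -0.014 and 0.014 m and y of carrier0_mid in the frame of bay2 between -0.01 and 0.012 m and z of carrier0_mid in the frame of bay2 between 0.026 and 0.0345 m)) and angle between each of carrier0_mid, carrier1_mid, carrier2_mid's own z axis and vertical below 0.09 rad and angle between the y axis of each of carrier0_mid, carrier1_mid, carrier2_mid and the y axis of bay0, either way round below 0.15 rad and linear speed of each of carrier0, carrier1, carrier2 below 0.02 m/s and ((x of carrier1_mid in the frame of bay0 between -0.014 and 0.014 m and y of carrier1_mid in the frame of bay0 between -0.01 and 0.012 m and z of carrier1_mid in the frame of bay0 between 0.026 and 0.0345 m) or (x of carrier1_mid in the frame of bay1 between -0.014 and 0.014 m and y of carrier1_mid in the frame of bay1 between -0.01 and 0.012 m and z of carrier1_mid in the frame of bay1 between 0.026 and 0.0345 m) or (x of carrier1_mid in the frame of bay2 between -0.014 and 0.014 m and y of carrier1_mid in the frame of bay2 between -0.01 and 0.012 m and z of carrier1_mid in the frame of bay2 between 0.026 and 0.0345 m)) and ((x of carrier2_mid in the frame of bay0 between -0.014 and 0.014 m and y of carrier2_mid in the frame of bay0 between -0.01 and 0.012 m and z of carrier2_mid in the frame of bay0 between 0.026 and 0.0345 m) or (x of carrier2_mid in the frame of bay1 between -0.014 and 0.014 m and y of carrier2_mid in the frame of bay1 between -0.01 and 0.012 m and z of carrier2_mid in the frame of bay1 between 0.026 and 0.0345 m) or (x of carrier2_mid in the frame of bay2 between -0.014 and 0.014 m and y of carrier2_mid in the frame of bay2 between -0.01 and 0.012 m and z of carrier2_mid in the frame of bay2 between 0.026 and 0.0345 m))), for 0.2 s.
4. the hood is shut (value of joint hood below 0.05 rad), for 0.2 s.
At the end, for the whole second after the job is handed in: Both cams below 0.22 rad (locked again), hood below 0.05 rad (shut), and each carrier present at home in a bay: within 14 mm along the slot and about 10 mm across it, foot within about 4 mm of the floor, toe under the lip, upright within 5 degrees, and at rest (value of joint each of cam_left, cam_right below 0.22 rad and value of joint hood below 0.05 rad and ((x of carrier0_mid in the frame of bay0 between -0.014 and 0.014 m and y of carrier0_mid in the frame of bay0 between -0.01 and 0.012 m and z of carrier0_mid in the frame of bay0 between 0.026 and 0.0345 m) or (x of carrier0_mid in the frame of bay1 between -0.014 and 0.014 m and y of carrier0_mid in the frame of bay1 between -0.01 and 0.012 m and z of carrier0_mid in the frame of bay1 between 0.026 and 0.0345 m) or (x of carrier0_mid in the frame of bay2 between -0.014 and 0.014 m and y of carrier0_mid in the frame of bay2 between -0.01 and 0.012 m and z of carrier0_mid in the frame of bay2 between 0.026 and 0.0345 m)) and angle between each of carrier0_mid, carrier1_mid, carrier2_mid's own z axis and vertical below 0.09 rad and angle between the y axis of each of carrier0_mid, carrier1_mid, carrier2_mid and the y axis of bay0, either way round below 0.15 rad and linear speed of each of carrier0, carrier1, carrier2 below 0.02 m/s and ((x of carrier1_mid in the frame of bay0 between -0.014 and 0.014 m and y of carrier1_mid in the frame of bay0 between -0.01 and 0.012 m and z of carrier1_mid in the frame of bay0 between 0.026 and 0.0345 m) or (x of carrier1_mid in the frame of bay1 between -0.014 and 0.014 m and y of carrier1_mid in the frame of bay1 between -0.01 and 0.012 m and z of carrier1_mid in the frame of bay1 between 0.026 and 0.0345 m) or (x of carrier1_mid in the frame of bay2 between -0.014 and 0.014 m and y of carrier1_mid in the frame of bay2 between -0.01 and 0.012 m and z of carrier1_mid in the frame of bay2 between 0.026 and 0.0345 m)) and ((x of carrier2_mid in the frame of bay0 between -0.014 and 0.014 m and y of carrier2_mid in the frame of bay0 between -0.01 and 0.012 m and z of carrier2_mid in the frame of bay0 between 0.026 and 0.0345 m) or (x of carrier2_mid in the frame of bay1 between -0.014 and 0.014 m and y of carrier2_mid in the frame of bay1 between -0.01 and 0.012 m and z of carrier2_mid in the frame of bay1 between 0.026 and 0.0345 m) or (x of carrier2_mid in the frame of bay2 between -0.014 and 0.014 m and y of carrier2_mid in the frame of bay2 between -0.01 and 0.012 m and z of carrier2_mid in the frame of bay2 between 0.026 and 0.0345 m))); the robot touches nothing.
It fails at once if the label roll is shifted by more than 4 cm (distance of label_roll from where it was at the start of the episode above 0.04 m).
It fails at once if the ointment pot is shifted by more than 4 cm (distance of pot from where it was at the start of the episode above 0.04 m).
It fails at once if the capsule carton is shifted by more than 4 cm (distance of carton from where it was at the start of the episode above 0.04 m).
Of carrier0, carrier1, carrier2 only 2 to 3 are there at a start; the rules pass over those that are not, and their reading is None.
At some moment in a run one of carrier0, carrier1, carrier2 may be knocked a few centimetres aside while the robot is not near it.
It also fails if it takes over 210 s, if anything falls off the work surface, if the arm or the gripper's body presses on something with over 40 N, if the wrist force passes 120 N, or if a joint passes its speed limit or range.

## Robot

A 6-joint arm with a two-finger parallel gripper is mounted at the origin on a cart in front of the work surface, level with it; the furniture and walls round the work are solid. World frame = base frame: x ahead of the robot, y to its left, z up, the work surface at z = 0. Lengths are in m, angles in rad, forces in N, time in s.
With the tool pointing down it reaches from about 0.25 to 0.775 m from the base axis. Payload 4 kg.
Tool frame: the origin (TCP) lies at the very end of the fingers, on their centre line; the grasp point (between the pads) lies 19 mm behind it (robot.grip_point_offset is the distance from the TCP to the grasp point, in m); z points along the fingers, x is the direction in which the jaws open and shut, and the axes are right-handed (so a half turn about z gives the same grasp; the last joint's range is limited). The gripper opens to 94 mm and grips with 3 to 60 N. Pads are 16 mm wide; open, the fingers measure 119 mm over their backs; the gripper's body (75 mm by 177 mm) begins 78 mm behind the grasp point.
Start: joints at [1.233, 0.087, 1.371, -0, 1.684, -0.103], TCP at [0.128, 0.535, 0.206] pointing down, gripper open.
Joint ranges: [-3.1, 3.1], [-0.76, 2.03], [0.27, 2.55], [-1.08, 4.22], [0.17, 2.65], [-2.57, 2.57]. Speed limits (rad/s): [2.79, 2.79, 3.14, 3.14, 3.14, 3.14].

## Interface

Orientations are given as [roll, pitch, yaw] about the fixed x, y, z axes, in that order (R = Rz(yaw) Ry(pitch) Rx(roll)).
In Python, from bench import robot gives the robot as it stands.
- The arm moves only by the shell command python3 -m inch 'ROWS'. ROWS is text: rows parted by semicolons, each of 5 numbers parted by spaces: the shift along the tool's x, y, z in cm, then the turn about the tool's z in rad, then the closure, from 0 (fully open) to 1 (shut). In form: tx ty tz spin claw; .... A call has 1 to 20 rows; each row is the pose to reach, as a shift and turn from the pose measured when the call began, along the tool's axes at that moment; what a row does not reach only later rows make up. A row lasts 1/12 s, in which the tool goes at most 41.7 mm and 7.16 degrees, less where a joint would pass 70% of its speed; a pose out of reach is approached as far as the arm can. A call with a gripper value outside its range is refused whole. The fingers move at their own pace and stop on an object; the grip force is fixed at half the most. Time passes only in rows, so rows that repeat a pose let the fingers close. It gives the time, the measured TCP pose, the force and the opening at its end, in the units of the state.
- robot.get_obs(): the state, without advancing time (a new reading comes with each control period).
- robot.snapshot(name): name is "side" or "top"; returns (picture, depth): 480x640x3 uint8, blue, green, red; 480x640 float32, m along the optical axis (not along the pixel's ray), 0 where there is no reading.
- robot.camera_info(name): a dict with "K" (3x3 intrinsics, pixels), "extrinsics" (4x4, takes a point from world to camera coordinates). Camera axes: x right, y down, z forward; pixel columns grow to the right and rows downward; lengths in m; the calibration is good to about 2 mm. A picture is of the moment at which its call begins. camera_info takes no time and is no camera call.
- robot.close_job(): hands the job in, once; it reports no verdict.
The state is a dict: "time": time; "joint_positions": joint angles; "qvel": joint speeds; "joint_torque": joint torques, N m; "tool_pos": TCP position; "ee_rot": TCP orientation; "wrist_force": force on the tool from outside, world axes, zero at the start; "wrist_torque": the same for the moment, N m; "width": finger opening in m.
Only numpy, scipy, OpenCV 4.12 (cv2) and the standard library are available. Lean on these libraries where they do the work, as an engineer would, in place of code of your own. Each camera call takes 0.05 s, during which the arm holds its last target.

## Working session

There is one attempt and no reset: what is moved stays moved. The work goes in short steps, Python scripts to look and compute and a shell command to move; the robot and the scene stay as the last step left them, time stands still between calls to the robot, and variables do not carry over. Pictures are saved under pics/ and viewed, and the job is handed in when it is done.

```bash
mkdir -p pics
cat > h.py <<'E'
import numpy as np, cv2
from bench import robot
from scipy.spatial.transform import Rotation as R
def snap(n,f):
    im,d=robot.snapshot(n); cv2.imwrite('pics/'+f+'.png',im); np.savez('pics/'+f+'.npz',im=im,d=d); return im,d
def world(n,d):
    ci=robot.camera_info(n);K=ci['K'];T=np.linalg.inv(np.array(ci['extrinsics']))
    v,u=np.mgrid[0:d.shape[0],0:d.shape[1]]
    p=np.stack([(u-K[0][2])*d/K[0][0],(v-K[1][2])*d/K[1][1],d,np.ones_like(d)],-1)
    w=(p@T.T)[...,:3]; w[d==0]=np.nan; return w
def proj(n,P):
    ci=robot.camera_info(n);K=np.array(ci['K']);E=np.array(ci['extrinsics'])
    P=np.atleast_2d(P); c=P@E[:3,:3].T+E[:3,3]; q=c@K.T; return q[:,:2]/q[:,2:]
def st():
    o=robot.get_obs(); print('t',round(o['time'],2),'tcp',np.round(o['tool_pos'],4),'rot',np.round(o['ee_rot'],3),'F',np.round(o['wrist_force'],1),'w',round(o['width'],4),'j',np.round(o['joint_positions'],2)); return o
E
python3 - <<'E'
from h import *
o=st()
print(robot.grip_point_offset)
for n in('side','top'):
    snap(n,n+'0'); ci=robot.camera_info(n); T=np.linalg.inv(np.array(ci['extrinsics'])); print(n,np.round(T,3).tolist(),np.round(ci['K'],1).tolist())
print(R.from_euler('xyz',o['ee_rot']).as_matrix().round(3))
E
```

```text
t 0.0 tcp [0.1278 0.5344 0.2043] rot [-3.141e+00  2.000e-03  1.336e+00] F [ 0.4  0.  -0.1] w 0.0941 j [ 1.23  0.09  1.37  0.    1.68 -0.1 ]
0.0188
side [[-0.996, -0.069, 0.051, 0.464], [-0.085, 0.749, -0.658, 0.923], [0.007, -0.659, -0.752, 1.182], [0.0, 0.0, 0.0, 1.0]] [[621.5, 0.0, 321.7], [0.0, 621.5, 238.6], [0.0, 0.0, 1.0]]
top [[0.014, -0.992, 0.125, 0.357], [-1.0, -0.014, -0.0, -0.043], [0.002, -0.125, -0.992, 1.28], [0.0, 0.0, 0.0, 1.0]] [[454.5, 0.0, 317.1], [0.0, 454.5, 237.4], [0.0, 0.0, 1.0]]
[[ 0.233  0.973 -0.001]
 [ 0.973 -0.233 -0.002]
 [-0.002 -0.    -1.   ]]
```

View pics/side0.png

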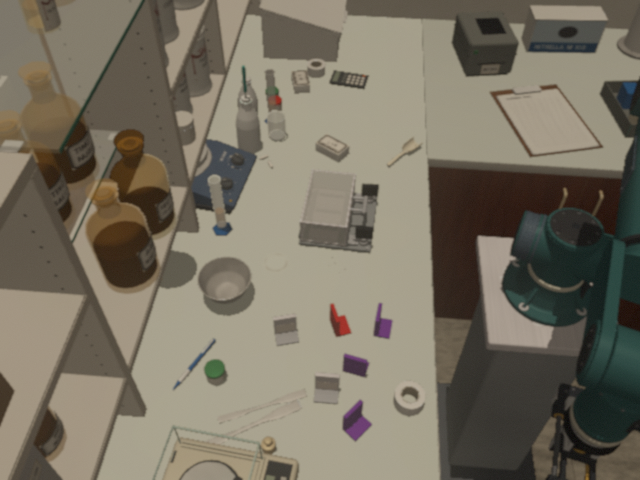

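View pics/top0.png

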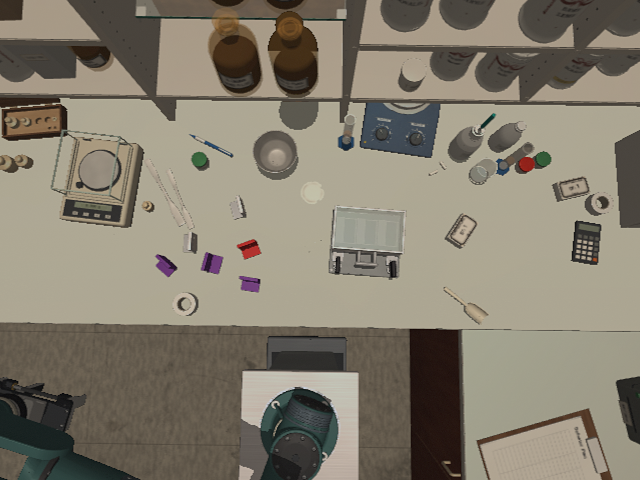

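Run:
```python
from h import *
a=cv2.imread('pics/top0.png');b=cv2.imread('pics/side0.png')
c1=cv2.resize(a[195:290,315:420],None,fx=5,fy=5,interpolation=2); cv2.imwrite('pics/c1.png',c1)
c2=cv2.resize(a[185:320,145:275],None,fx=4,fy=4,interpolation=2); cv2.imwrite('pics/c2.png',c2)
c3=cv2.resize(b[160:260,290:390],None,fx=5,fy=5,interpolation=2); cv2.imwrite('pics/c3.png',c3)
wt=world('top',np.load('pics/top0.npz')['d'])
ws=world('side',np.load('pics/side0.npz')['d'])
for (u,v) in [(237,207),(190,242),(230,190),(335,270),(393,270),(366,262),(366,235),(400,212),(335,212),(461,230)]: print(u,v,wt[v,u].round(3))
for (u,v) in [(370,190),(365,233),(345,180),(285,330),(326,388)]: print('s',u,v,ws[v,u].round(3))
```

```text
237 207 [0.601 0.187 0.006]
190 242 [0.493 0.299 0.063]
230 190 [0.652 0.209 0.   ]
335 270 [ 0.425 -0.094  0.016]
393 270 [ 0.425 -0.247  0.068]
366 262 [ 0.445 -0.174  0.076]
366 235 [ 0.515 -0.172  0.087]
400 212 [ 0.579 -0.263  0.084]
335 212 [ 0.575 -0.09   0.09 ]
461 230 [ 0.541 -0.443  0.028]
s 370 190 [ 0.43  -0.242  0.054]
s 365 233 [ 0.437 -0.095  0.05 ]
s 345 180 [ 0.496 -0.244  0.082]
s 285 330 [0.601 0.177 0.015]
s 326 388 [0.5   0.308 0.011]
```

View pics/c1.png

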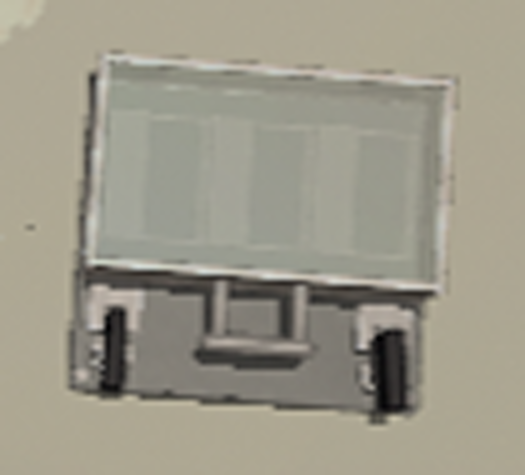

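View pics/c2.png

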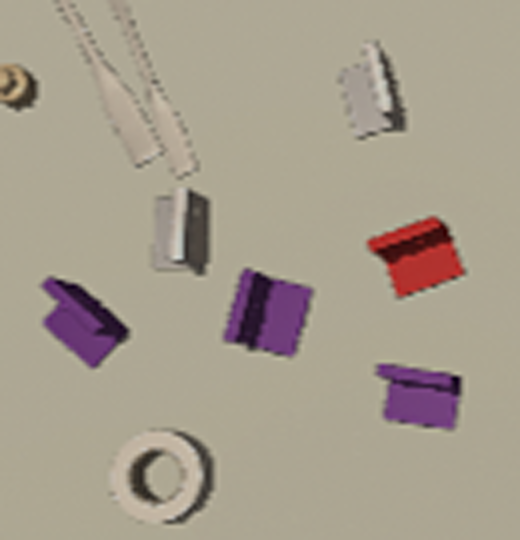

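View pics/c3.png

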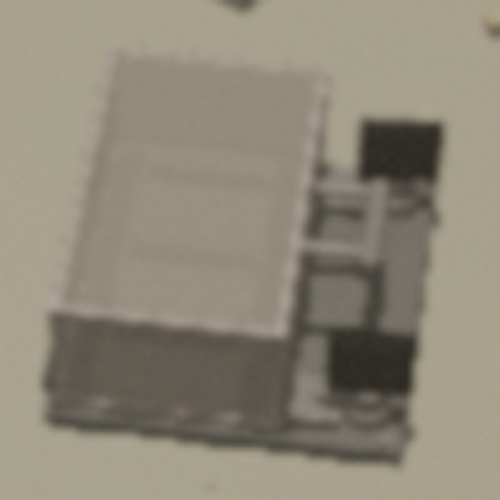

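```bash
cat > est.py <<'E'
from h import *
import sys
def rect(P): 
    r=cv2.minAreaRect((P[:,:2]*1000).astype(np.float32)); return np.round(r[0],1),np.round(r[1],1),round(r[2],2)
f=sys.argv[1] if len(sys.argv)>1 else '0'
for n in('top','side'):
    z=np.load(f'pics/{n}{f}.npz');w=world(n,z['d']);im=z['im'].astype(int)
    x,y,h=w[...,0],w[...,1],w[...,2]
    box=(x>.38)&(x<.62)&(y>-.3)&(y<-.05)
    m=box&(h>.078)&(h<.095); print(n,'hoodtop',m.sum(),rect(w[m]),np.nanmedian(h[m]))
    dk=im.max(-1)<60
    for nm,yc in(('L',-.1),('R',-.25)):
        m=box&dk&(h>.03)&(h<.08)&(x<.47)&(abs(y-yc)<.045)
        if m.sum()>5: print(' cam',nm,m.sum(),rect(w[m]),w[m].mean(0).round(4),'top',np.nanmax(h[m]).round(3))
        m=m&(h>.06)
        if m.sum()>5: print('   top',nm,m.sum(),rect(w[m]),w[m].mean(0).round(4))
    m=box&(h>.06)&(h<.078)&(x<.47)&~dk&(abs(y+.172)<.045); print(' handle',m.sum(),rect(w[m]),w[m].mean(0).round(4))
    m=box&(h>.006)&(h<.022); print(' base',rect(w[m]))
    for nm,(cx,cy) in(('A',(.6,.187)),('B',(.495,.304))):
        m=(abs(x-cx)<.045)&(abs(y-cy)<.045)&(h>.04); print(' car',nm,m.sum(),rect(w[m]),w[m].mean(0).round(4),np.nanmax(h[m]).round(3))
        m=(abs(x-cx)<.045)&(abs(y-cy)<.045)&(h>.003)&(h<.01); print('   foot',m.sum(),rect(w[m]))
E
python3 est.py 0
```

```text
top hoodtop 3075 (array([ 512.8, -180.1]), array([190.9, 153.9]), 86.65) 0.08525736257359862
 cam L 61 (array([437.3, -98.3]), array([40.2,  8.2]), 0.42) [ 0.4375 -0.0983  0.0698] top 0.075
   top L 60 (array([437.3, -98.3]), array([40.2,  8.2]), 0.42) [ 0.4372 -0.0983  0.07  ]
 cam R 88 (array([ 428. , -247.4]), array([41.5, 11.5]), 4.99) [ 0.4283 -0.2464  0.0619] top 0.075
   top R 59 (array([ 428.7, -248. ]), array([40.2, 10.2]), 4.99) [ 0.4279 -0.2476  0.0695]
 handle 124 (array([ 451.4, -175.1]), array([34.7, 56.3]), 1.03) [ 0.4477 -0.1766  0.0743]
 base (array([ 498.8, -175.9]), array([238.3, 248.8]), 0.92)
 car A 80 (array([599.7, 169.8]), array([50. ,  9.4]), 16.53) [0.5983 0.1688 0.0593] 0.07
   foot 276 (array([599.1, 186.8]), array([87.6, 89.8]), 0.54)
 car B 103 (array([479.9, 291.4]), array([81.5, 27.6]), 27.74) [0.4951 0.2989 0.058 ] 0.069
   foot 209 (array([494.7, 304.5]), array([88.8, 88.8]), 89.47)
side hoodtop 2526 (array([ 515.6, -177.4]), array([197.6, 154.1]), 86.48) 0.0835488283709106
 cam L 171 (array([440.3, -93.2]), array([19.9, 35. ]), 65.41) [ 0.4412 -0.0928  0.0555] top 0.075
   top L 68 (array([439.9, -94.3]), array([18.2, 35.2]), 68.36) [ 0.4418 -0.0936  0.0663]
 cam R 130 (array([ 431.1, -241.5]), array([35.2, 12.3]), 1.5) [ 0.4315 -0.2418  0.0535] top 0.071
   top R 36 (array([ 430.9, -241.4]), array([31.7, 12. ]), 2.52) [ 0.4311 -0.2421  0.0651]
 handle 122 (array([ 452.6, -170.8]), array([60.9, 30.9]), 89.46) [ 0.4501 -0.1708  0.0724]
 base (array([ 493.7, -180.7]), array([235. , 231.3]), 87.13)
 car A 201 (array([602.2, 174.4]), array([49.4, 14. ]), 14.67) [0.6027 0.1757 0.0546] 0.065
   foot 270 (array([599.9, 187.6]), array([85.3, 82.7]), 0.99)
 car B 261 (array([481.4, 292.2]), array([87. , 34.9]), 37.4) [0.4914 0.2983 0.055 ] 0.067
   foot 346 (array([495.4, 304.3]), array([88.9, 89.4]), 0.85)
```

```bash
cat >> h.py <<'E'
def ray(n,u,v,z):
    ci=robot.camera_info(n);K=np.array(ci['K']);T=np.linalg.inv(np.array(ci['extrinsics']))
    d=T[:3,:3]@np.linalg.solve(K,[u,v,1]);c=T[:3,3];return c+d*(z-c[2])/d[2]
E
python3 - <<'E'
from h import *
def seg(n,a,b,z,off,s):
    p=ray(n,a[0]/s+off[0]-.4,a[1]/s+off[1]-.4,z);q=ray(n,b[0]/s+off[0]-.4,b[1]/s+off[1]-.4,z);d=q-p
    print(n,z,p.round(4),q.round(4),'len',np.linalg.norm(d).round(4),'mid',((p+q)/2).round(4),'ang',np.degrees(np.arctan2(d[1],d[0])).round(2))
o=(315,195)
seg('top',(105,57),(455,80),.084,o,5)
seg('top',(85,265),(435,292),.084,o,5)
seg('top',(73,387),(418,412),.01,o,5)
seg('top',(195,352),(315,352),.073,o,5)
o=(290,160)
seg('side',(118,52),(327,75),.084,o,5)
seg('side',(60,308),(297,332),.084,o,5)
seg('side',(60,308),(118,52),.084,o,5)
seg('side',(297,332),(327,75),.084,o,5)
seg('side',(45,425),(402,462),.0,o,5)
seg('side',(402,460),(435,215),.0,o,5)
E
```

```text
top 0.084 [ 0.5929 -0.0913  0.084 ] [ 0.5831 -0.2786  0.084 ] len 0.1876 mid [ 0.588  -0.1849  0.084 ] ang -92.99
top 0.084 [ 0.4809 -0.0817  0.084 ] [ 0.4692 -0.2668  0.084 ] len 0.1855 mid [ 0.475  -0.1743  0.084 ] ang -93.61
top 0.01 [ 0.42   -0.0781  0.01  ] [ 0.4088 -0.2706  0.01  ] len 0.1928 mid [ 0.4144 -0.1744  0.01  ] ang -93.32
top 0.073 [ 0.4364 -0.141   0.073 ] [ 0.4373 -0.2048  0.073 ] len 0.0638 mid [ 0.4368 -0.1729  0.073 ] ang -89.18
side 0.084 [ 0.5809 -0.2718  0.084 ] [ 0.4717 -0.2644  0.084 ] len 0.1095 mid [ 0.5263 -0.2681  0.084 ] ang 176.12
side 0.084 [ 0.5916 -0.0884  0.084 ] [ 0.477  -0.0832  0.084 ] len 0.1147 mid [ 0.5343 -0.0858  0.084 ] ang 177.41
side 0.084 [ 0.5916 -0.0884  0.084 ] [ 0.5809 -0.2718  0.084 ] len 0.1837 mid [ 0.5863 -0.1801  0.084 ] ang -93.33
side 0.084 [ 0.477  -0.0832  0.084 ] [ 0.4717 -0.2644  0.084 ] len 0.1812 mid [ 0.4744 -0.1738  0.084 ] ang -91.67
side 0.0 [ 0.6003 -0.0855  0.    ] [ 0.4211 -0.0776  0.    ] len 0.1794 mid [ 0.5107 -0.0815  0.    ] ang 177.46
side 0.0 [ 0.4211 -0.0789  0.    ] [ 0.4095 -0.2514  0.    ] len 0.1729 mid [ 0.4153 -0.1651  0.    ] ang -93.87
```

```bash
cat >> h.py <<'E'
def go(x,y,z,yaw):
    o=robot.get_obs(); M=R.from_euler('xyz',o['ee_rot']).as_matrix()
    d=M.T@(np.array([x,y,z])-o['tool_pos'])*100
    cy=np.arctan2(M[1,0],M[0,0]); s=-(yaw-cy); s=(s+np.pi)%(2*np.pi)-np.pi
    print('shift',d.round(2),'spin',round(s,3),'rows>=',int(np.ceil(max(np.linalg.norm(d)/4.17,abs(s)/.125))),'j6 est',round(np.arctan2(y,x)-yaw,2))
E
python3 -c "
from h import *
go(.4375,-.098,.13,-1.629)"
```

```text
shift [-54.29  44.84   7.54] spin 2.965 rows>= 24 j6 est 1.41
```

```bash
python3 -m inch '-10 10 0 0.7 0; -20 20 0 1.5 0; -30 30 0 1.5 0; -40 35 0 1.5 0; -54.3 44.8 0 1.5 0; -54.3 44.8 0 1.5 0; -54.3 44.8 0 1.5 0;-54.3 44.8 0 1.5 0;-54.3 44.8 0 1.5 0;-54.3 44.8 0 1.5 0;-54.3 44.8 0 1.5 0;-54.3 44.8 0 1.5 0;-54.3 44.8 0 1.5 0;-54.3 44.8 0 1.5 0;-54.3 44.8 0 1.5 0;-54.3 44.8 0 1.5 0;-54.3 44.8 0 1.5 0;-54.3 44.8 0 1.5 0;-54.3 44.8 0 1.5 0.5;-54.3 44.8 0 1.5 0.5'; python3 -c "
from h import *
st();go(.4375,-.098,.13,-1.629)"
```

```text
time: 1.77
tool_pos: [0.4367, -0.0974, 0.2049]
ee_rot: [3.141, 0.002, -0.164]
wrist_force: [0.2, 0.4, -0.1]
width: 0.0839
t 1.77 tcp [ 0.4367 -0.0974  0.2049] rot [ 3.141e+00  2.000e-03 -1.640e-01] F [ 0.2  0.4 -0.1] w 0.0839 j [-0.35 -0.14  1.6  -0.    1.69 -0.18]
shift [0.1  0.04 7.49] spin 1.465 rows>= 12 j6 est 1.41
```

```bash
python3 -m inch '0.1 0 0 1.465 0.5;0.1 0 0 1.465 0.5;0.1 0 0 1.465 0.5;0.1 0 0 1.465 0.5;0.1 0 0 1.465 0.5;0.1 0 0 1.465 0.5;0.1 0 0 1.465 0.5;0.1 0 0 1.465 0.5;0.1 0 0 1.465 0.5;0.1 0 2 1.465 0.5;0.1 0 5 1.465 0.5;0.1 0 7.5 1.465 0.5;0.1 0 7.5 1.465 0.5;0.1 0 7.5 1.465 0.5'; python3 -c "
from h import *
st();snap('top','t1');snap('side','s1')
cv2.imwrite('pics/t1c.png',cv2.resize(cv2.imread('pics/t1.png')[170:300,290:430],None,fx=4,fy=4))
cv2.imwrite('pics/s1c.png',cv2.resize(cv2.imread('pics/s1.png')[140:280,270:410],None,fx=4,fy=4))
go(.4375,-.098,.036,-1.629)"
```

```text
time: 2.93
tool_pos: [0.4363, -0.0958, 0.1291]
ee_rot: [3.137, 0.0, -1.624]
wrist_force: [0.6, -1.2, -0.2]
width: 0.0471
t 2.93 tcp [ 0.4363 -0.0958  0.1291] rot [ 3.137  0.    -1.624] F [ 0.6 -1.2 -0.2] w 0.0471 j [-0.34 -0.11  1.72 -0.    1.54  1.28]
shift [0.08 0.09 9.58] spin 0.003 rows>= 3 j6 est 1.41
```

View pics/s1c.png

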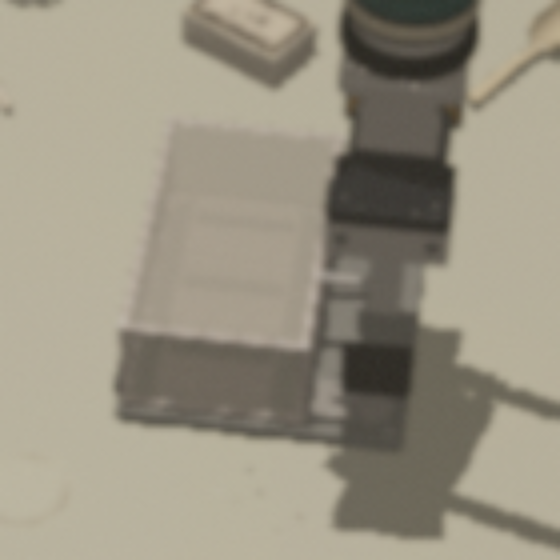

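View pics/t1c.png

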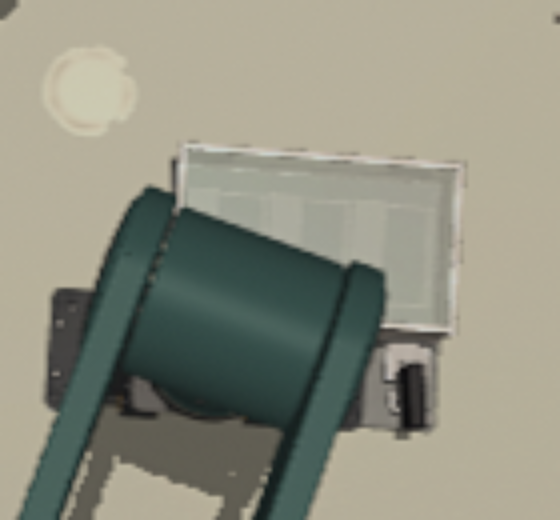

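```bash
python3 -m inch '0.1 0 3 0 0.5;0.1 0 6 0 0.5;0.1 0 8 0 0.5;0.1 0 9.5 0 0.5;0.1 0 9.5 0 0.5;0.1 0 9.5 0 1;0.1 0 9.5 0 1;0.1 0 9.5 0 1;0.1 0 9.5 0 1;0.1 0 9.5 0 1;0.1 0 9.5 0 1;0.1 0 9.5 0 1'; python3 -c "
from h import *
st()"
```

```text
time: 4.03
tool_pos: [0.4392, -0.0973, 0.0379]
ee_rot: [-3.139, 0.0, -1.626]
wrist_force: [-0.9, 4.0, 5.0]
width: 0.0116
t 4.03 tcp [ 0.4392 -0.0973  0.0379] rot [-3.139  0.    -1.626] F [-0.9  4.   5. ] w 0.0116 j [-0.35 -0.04  1.84  0.    1.34  1.28]
```

```bash
python3 -m inch '0 0 0 -0.12 1;0 0 0 -0.24 1;0 0 0 -0.36 1;0 0 0 -0.48 1;0 0 0 -0.6 1;0 0 0 -0.72 1;0 0 0 -0.84 1;0 0 0 -0.96 1'; python3 -c "
from h import *
st()"
```

```text
time: 4.7
tool_pos: [0.4392, -0.0973, 0.0379]
ee_rot: [-3.14, -0.002, -0.66]
wrist_force: [-0.4, 1.6, 0.9]
width: 0.0121
t 4.7 tcp [ 0.4392 -0.0973  0.0379] rot [-3.14e+00 -2.00e-03 -6.60e-01] F [-0.4  1.6  0.9] w 0.0121 j [-0.35 -0.04  1.84  0.    1.34  0.31]
```

```bash
python3 -m inch '0 0 0 -0.12 1;0 0 0 -0.24 1;0 0 0 -0.36 1;0 0 0 -0.48 1;0 0 0 -0.58 1;0 0 0 -0.65 1;0 0 0 -0.65 1;0 0 0 -0.65 1'; python3 -c "
from h import *
o=st();print(o['wrist_torque'])"
```

```text
time: 5.37
tool_pos: [0.4392, -0.0973, 0.0379]
ee_rot: [-3.141, -0.003, -0.013]
wrist_force: [0.4, 1.1, 0.6]
width: 0.0118
t 5.37 tcp [ 0.4392 -0.0973  0.0379] rot [-3.141e+00 -3.000e-03 -1.300e-02] F [0.4 1.1 0.6] w 0.0118 j [-0.35 -0.04  1.84  0.    1.34 -0.33]
[ 0.24773791  0.09858184 -0.59408033]
```

```bash
python3 -m inch '0 0 0 -0.02 0.72;0 0 0 -0.02 0.72;0 0 0 -0.02 0.72;0 0 0 0 0.72;0 0 -3 0 0.72;0 0 -6 0 0.72;0 0 -8 0 0.72;0 0 -8 0 0.72'; python3 -c "
from h import *
o=st();go(.4295,-.247,.12,-1.629)"
```

```text
time: 6.03
tool_pos: [0.442, -0.0985, 0.1231]
ee_rot: [3.139, -0.012, -0.014]
wrist_force: [0.3, -0.1, 0.1]
width: 0.0262
t 6.03 tcp [ 0.442  -0.0985  0.1231] rot [ 3.139 -0.012 -0.014] F [ 0.3 -0.1  0.1] w 0.0262 j [-0.35 -0.11  1.73  0.    1.51 -0.33]
shift [-1.05 14.87  0.33] spin 1.615 rows>= 13 j6 est 1.11
```

```bash
python3 -m inch '-0.5 4 0 0.12 0.55;-1 8 0 0.24 0.55;-1 12 0 0.36 0.5;-1 14.9 0 1.615 0.5;-1 14.9 0 1.615 0.5;-1 14.9 0 1.615 0.5;-1 14.9 0 1.615 0.5;-1 14.9 0 1.615 0.5;-1 14.9 0 1.615 0.5;-1 14.9 0 1.615 0.5;-1 14.9 0 1.615 0.5;-1 14.9 0 1.615 0.5;-1 14.9 0 1.615 0.5;-1 14.9 0 1.615 0.5;-1 14.9 0 1.615 0.5;-1 14.9 0 1.615 0.5'; python3 -c "
from h import *
st();snap('top','t2');snap('side','s2')
cv2.imwrite('pics/t2c.png',cv2.resize(cv2.imread('pics/t2.png')[170:300,290:430],None,fx=4,fy=4))
cv2.imwrite('pics/s2c.png',cv2.resize(cv2.imread('pics/s2.png')[140:280,270:410],None,fx=4,fy=4))
go(.4295,-.247,.036,-1.629)"
```

```text
time: 7.37
tool_pos: [0.4297, -0.2471, 0.1226]
ee_rot: [-3.13, -0.002, -1.627]
wrist_force: [-0.7, 0.3, -0.2]
width: 0.0469
t 7.37 tcp [ 0.4297 -0.2471  0.1226] rot [-3.130e+00 -2.000e-03 -1.627e+00] F [-0.7  0.3 -0.2] w 0.0469 j [-0.64 -0.01  1.64  0.    1.5   0.99]
shift [-0.04  0.14  8.69] spin 0.002 rows>= 3 j6 est 1.11
```

View pics/s2c.png

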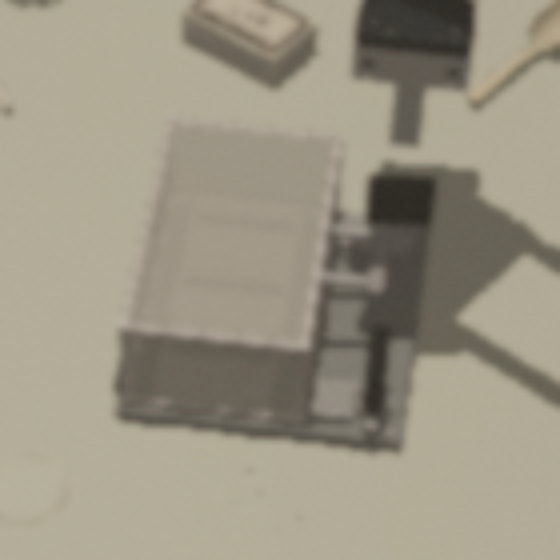

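View pics/t2c.png

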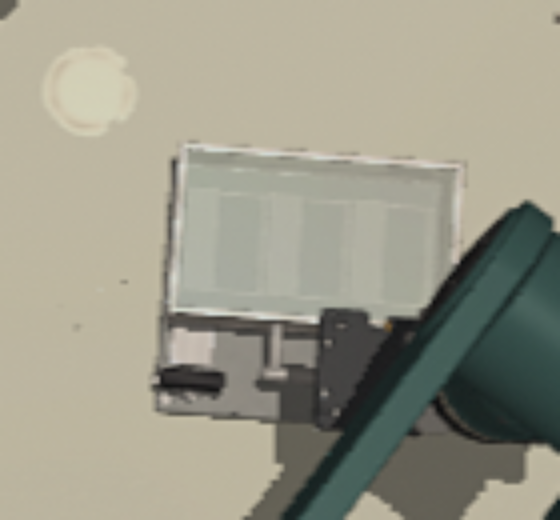

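```bash
python3 -m inch '0 0 3 0 0.5;0 0 6 0 0.5;0 0.1 8 0 0.5;0 0.1 8.6 0 0.5;0 0.1 8.6 0 0.5;0 0.1 8.6 0 1;0 0.1 8.6 0 1;0 0.1 8.6 0 1;0 0.1 8.6 0 1;0 0.1 8.6 0 1;0 0.1 8.6 0 1;0 0.1 8.6 0 1'; python3 -c "
from h import *
st()"
```

```text
time: 8.47
tool_pos: [0.4304, -0.247, 0.0379]
ee_rot: [-3.128, -0.001, -1.627]
wrist_force: [-0.5, 1.7, 4.5]
width: 0.0123
t 8.47 tcp [ 0.4304 -0.247   0.0379] rot [-3.128e+00 -1.000e-03 -1.627e+00] F [-0.5  1.7  4.5] w 0.0123 j [-0.64  0.06  1.75  0.01  1.33  0.99]
```

```bash
python3 -m inch '0 0 0 -0.12 1;0 0 0 -0.24 1;0 0 0 -0.36 1;0 0 0 -0.48 1;0 0 0 -0.6 1;0 0 0 -0.72 1;0 0 0 -0.84 1;0 0 0 -0.96 1;0 0 0 -1.08 1;0 0 0 -1.2 1;0 0 0 -1.32 1;0 0 0 -1.44 1;0 0 0 -1.54 1;0 0 0 -1.62 1;0 0 0 -1.62 1;0 0 0 -1.62 1'; python3 -c "
from h import *
o=st();print(o['wrist_torque'])"
```

```text
time: 9.8
tool_pos: [0.4301, -0.2465, 0.0379]
ee_rot: [3.141, -0.013, -0.01]
wrist_force: [0.2, 2.3, 3.3]
width: 0.0119
t 9.8 tcp [ 0.4301 -0.2465  0.0379] rot [ 3.141 -0.013 -0.01 ] F [0.2 2.3 3.3] w 0.0119 j [-0.64  0.06  1.75  0.01  1.33 -0.63]
[ 0.71149636  0.41688509 -0.60848781]
```

```bash
python3 -m inch '0 0 0 0.02 0.72;0 0 0 0.02 0.72;0 0 0 0.02 0.72;0 0 -3 0.02 0.72;0 0 -6 0.02 0.72;0 0 -8 0.02 0.72;0 0 -8 0.02 0.72'; python3 -c "
from h import *
o=st()
w=world('top',np.load('pics/top0.npz')['d'])
for u in (230,367,420):
  for v in (98,102,106,112): print(u,v,w[v,u].round(3))
go(.440,-.172,.12,-.058)"
```

```text
time: 10.38
tool_pos: [0.4318, -0.2487, 0.1233]
ee_rot: [3.135, -0.021, -0.031]
wrist_force: [0.2, -0.4, 0.4]
width: 0.0265
t 10.38 tcp [ 0.4318 -0.2487  0.1233] rot [ 3.135 -0.021 -0.031] F [ 0.2 -0.4  0.4] w 0.0265 j [-0.64 -0.01  1.64  0.01  1.5  -0.61]
230 98 [0.856 0.186 0.164]
230 102 [ 0.918  0.22  -0.003]
230 106 [ 0.905  0.219 -0.001]
230 112 [0.885 0.218 0.002]
367 98 [ 0.861 -0.166  0.164]
367 102 [ 0.858 -0.168  0.147]
367 106 [ 0.876 -0.176  0.079]
367 112 [ 0.859 -0.176  0.079]
420 98 [ 0.863 -0.303  0.164]
420 102 [ 0.858 -0.306  0.152]
420 106 [ 0.867 -0.316  0.105]
420 112 [ 0.859 -0.321  0.085]
shift [ 0.58 -7.69  0.29] spin 0.027 rows>= 2 j6 est -0.31
```

```bash
python3 -m inch '0.2 -3 0 0.03 0.77;0.6 -6 0 0.03 0.77;0.6 -7.7 0 0.03 0.77;0.6 -7.7 0 0.03 0.77;0.6 -7.7 0 0.03 0.77'; python3 -c "
from h import *
st();snap('top','t3');snap('side','s3')
cv2.imwrite('pics/s3c.png',cv2.resize(cv2.imread('pics/s3.png')[140:280,270:410],None,fx=4,fy=4))
go(.440,-.172,.051,-.058)"
```

```text
time: 10.8
tool_pos: [0.4398, -0.1714, 0.1218]
ee_rot: [3.135, -0.02, -0.059]
wrist_force: [0.6, -0.3, 0.0]
width: 0.0214
t 10.8 tcp [ 0.4398 -0.1714  0.1218] rot [ 3.135 -0.02  -0.059] F [ 0.6 -0.3  0. ] w 0.0214 j [-0.49 -0.07  1.7   0.    1.49 -0.44]
shift [-0.13 -0.1   7.11] spin -0.003 rows>= 2 j6 est -0.31
```

View pics/s3c.png

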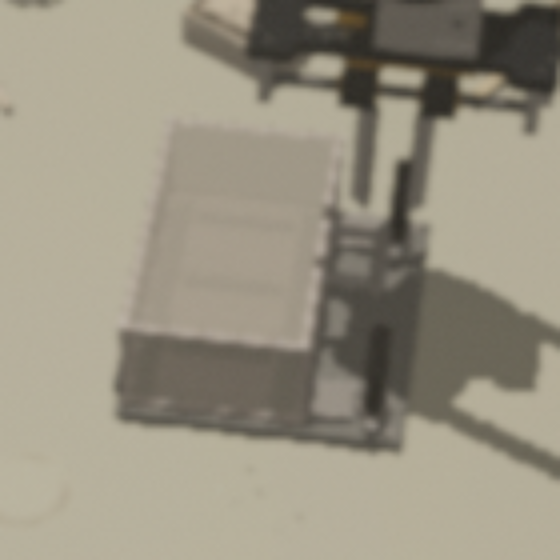

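```bash
python3 -c "
from h import *
for p in [(380,235),(375,290)]: print(ray('side',270+p[0]/4,140+p[1]/4,.072).round(4))
w=world('side',np.load('pics/s3.npz')['d']);
for v in range(200,214,2): print(v,[tuple(w[v,u].round(3)) for u in (361,363,365,367)])
"
```

```text
[ 0.4423 -0.1907  0.072 ]
[ 0.4434 -0.1426  0.072 ]
200 [(np.float64(0.452), np.float64(-0.236), np.float64(0.022)), (np.float64(0.447), np.float64(-0.182), np.float64(0.075)), (np.float64(0.442), np.float64(-0.183), np.float64(0.075)), (np.float64(0.437), np.float64(-0.19), np.float64(0.069))]
202 [(np.float64(0.451), np.float64(-0.235), np.float64(0.015)), (np.float64(0.447), np.float64(-0.174), np.float64(0.077)), (np.float64(0.442), np.float64(-0.181), np.float64(0.07)), (np.float64(0.436), np.float64(-0.225), np.float64(0.027))]
204 [(np.float64(0.451), np.float64(-0.235), np.float64(0.007)), (np.float64(0.446), np.float64(-0.174), np.float64(0.069)), (np.float64(0.442), np.float64(-0.173), np.float64(0.071)), (np.float64(0.435), np.float64(-0.232), np.float64(0.012))]
206 [(np.float64(0.45), np.float64(-0.223), np.float64(0.012)), (np.float64(0.446), np.float64(-0.168), np.float64(0.069)), (np.float64(0.441), np.float64(-0.167), np.float64(0.07)), (np.float64(0.435), np.float64(-0.226), np.float64(0.011))]
208 [(np.float64(0.45), np.float64(-0.216), np.float64(0.012)), (np.float64(0.446), np.float64(-0.153), np.float64(0.077)), (np.float64(0.441), np.float64(-0.155), np.float64(0.076)), (np.float64(0.435), np.float64(-0.215), np.float64(0.014))]
210 [(np.float64(0.451), np.float64(-0.151), np.float64(0.072)), (np.float64(0.446), np.float64(-0.152), np.float64(0.071)), (np.float64(0.441), np.float64(-0.15), np.float64(0.074)), (np.float64(0.434), np.float64(-0.211), np.float64(0.011))]
212 [(np.float64(0.45), np.float64(-0.15), np.float64(0.066)), (np.float64(0.445), np.float64(-0.144), np.float64(0.072)), (np.float64(0.44), np.float64(-0.143), np.float64(0.074)), (np.float64(0.434), np.float64(-0.205), np.float64(0.01))]
```

```bash
python3 -m inch '0.1 0 3 0 0.77;0 0 5 0 0.77;-0.05 0 7 0 0.77;-0.05 0 7 0 0.77;-0.05 0 7 0 1;-0.05 0 7 0 1;-0.05 0 7 0 1;-0.05 0 7 0 1;-0.05 0 7 0 1'; python3 -c "
from h import *
st()"
```

```text
time: 11.65
tool_pos: [0.4421, -0.1741, 0.0534]
ee_rot: [3.133, -0.024, -0.061]
wrist_force: [2.6, -1.5, -2.6]
width: 0.0101
t 11.65 tcp [ 0.4421 -0.1741  0.0534] rot [ 3.133 -0.024 -0.061] F [ 2.6 -1.5 -2.6] w 0.0101 j [-0.5  -0.02  1.79  0.    1.35 -0.44]
```

```bash
python3 -m inch '0.6 0 -1.4 0 1;1.4 0 -2.8 0 1;2.3 0 -4.1 0 1;3.3 0 -5.2 0 1;3.3 0 -5.2 0 1'; python3 -c "
from h import *
st()"
```

```text
time: 12.07
tool_pos: [0.4751, -0.1762, 0.1088]
ee_rot: [3.131, -0.026, -0.06]
wrist_force: [-2.3, -1.5, 0.3]
width: 0.0096
t 12.07 tcp [ 0.4751 -0.1762  0.1088] rot [ 3.131 -0.026 -0.06 ] F [-2.3 -1.5  0.3] w 0.0096 j [-0.47  0.01  1.65  0.    1.46 -0.41]
```

```bash
python3 -m inch '1.2 0 -1.1 0 1;2.4 0 -2 0 1;3.7 0 -2.8 0 1;5.1 0 -3.5 0 1;6.6 0 -4 0 1;8.2 0 -4.35 0 1;9.7 0 -4.55 0 1;11.3 0 -4.6 0 1;12.9 0 -4.5 0 1;14.4 0 -4.3 0 1;14.4 0 -4.3 0 1'; python3 -c "
from h import *
st()"
```

```text
time: 12.98
tool_pos: [0.6199, -0.1851, 0.1561]
ee_rot: [3.13, -0.029, -0.06]
wrist_force: [1.2, -1.2, 3.8]
width: 0.0102
t 12.98 tcp [ 0.6199 -0.1851  0.1561] rot [ 3.13  -0.029 -0.06 ] F [ 1.2 -1.2  3.8] w 0.0102 j [-0.38  0.29  1.23 -0.    1.59 -0.32]
```

```bash
python3 -m inch '0.8 0 0.2 0 1;1.5 0 0.4 0 1;2.3 0 0.7 0 1;2.8 0 0.9 0 1;2.8 0 0.9 0 1'; python3 -c "
from h import *
st()"
```

```text
time: 13.4
tool_pos: [0.6493, -0.187, 0.1475]
ee_rot: [3.13, -0.03, -0.06]
wrist_force: [0.5, -0.0, 2.4]
width: 0.0099
t 13.4 tcp [ 0.6493 -0.187   0.1475] rot [ 3.13 -0.03 -0.06] F [ 0.5 -0.   2.4] w 0.0099 j [-0.36  0.36  1.16 -0.    1.59 -0.3 ]
```

```bash
python3 -m inch '0 0 0 0 0.7;0 0 0 0 0.7;0 0 0 0 0.7;0 0 -3 0 0.7;0 0 -6 0 0.7;-4 0 -8 0 0.7;-8 4 -8 0 0.7;-12 8 -8 0 0.7;-16 12 -8 0 0.7;-20 16 -8 0 0.7;-24 20 -8 0 0.7;-24 20 -8 0 0.7;-24 20 -8 0 0.7'; python3 -c "
from h import *
st();snap('top','top4');snap('side','side4')
cv2.imwrite('pics/s4c.png',cv2.resize(cv2.imread('pics/side4.png')[120:270,270:420],None,fx=4,fy=4))
cv2.imwrite('pics/t4c.png',cv2.resize(cv2.imread('pics/top4.png')[180:300,300:430],None,fx=5,fy=5))"
```

```text
time: 14.48
tool_pos: [0.3929, -0.3721, 0.2225]
ee_rot: [3.129, -0.03, -0.061]
wrist_force: [0.4, -0.2, 0.2]
width: 0.028
t 14.48 tcp [ 0.3929 -0.3721  0.2225] rot [ 3.129 -0.03  -0.061] F [ 0.4 -0.2  0.2] w 0.028 j [-0.87  0.04  1.39  0.01  1.68 -0.81]
```

View pics/s4c.png

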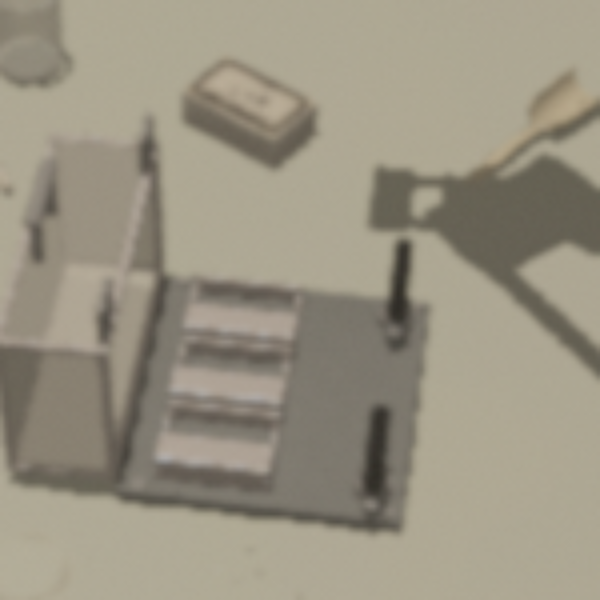

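View pics/t4c.png

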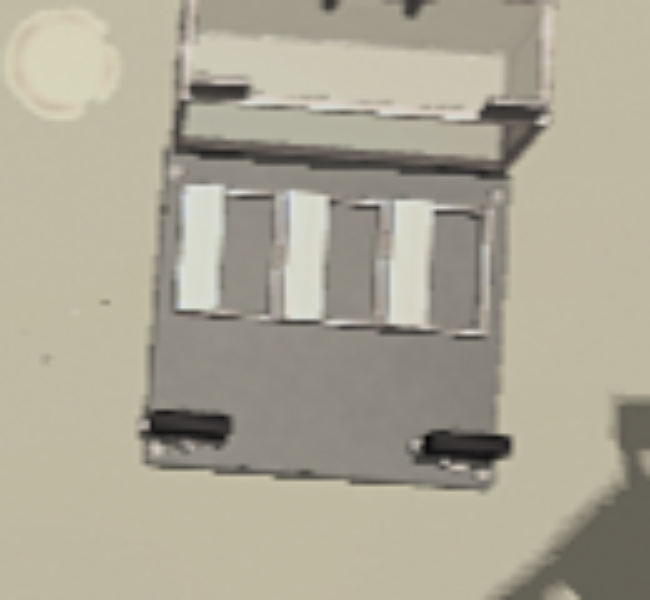

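Run:
```python
from h import *
def T(u,v,z): return ray('top',300+u/5-.4,180+v/5-.4,z)
def S(u,v,z): return ray('side',270+u/4-.375,120+v/4-.375,z)
yaw=-.058
for psi in(-.058,):
  c=np.array([np.cos(psi),np.sin(psi)]);s=np.array([-c[1],c[0]])
  for nm,p,z in [('lip2',(220.5,251),.032),('lip1',(325,258),.032),('lip0',(431,266),.032),('stop2',(272,255),.026),('stop1',(380,262),.026),('stop0',(484,270),.026),
    ('riser2',(180,248),.032),('riser1',(286,252),.032),('riser0',(391,262),.032),
    ('far2',(250,194),.022),('near2',(245,318),.022),('far1',(355,203),.022),('near1',(350,326),.022),('far0',(460,210),.022),('near0',(452,332),.022),('flip0',(415,202),.032),('nlip0',(408,329),.032)]:
    w=T(*p,z); print(nm,w.round(4),'c',(w[:2]@c).round(4),(w[:2]@s).round(4))
  print('base corners', [T(*p,.01).round(4).tolist() for p in((145,462),(490,486),(170,150))])
  for nm,p,z in [('S lipcorner0 far',(190,283),.032),('lip0 near',(297,292),.032),('lip1 far',(175,372),.032)]: 
    w=S(*p,z); print(nm,w.round(4),'c',(w[:2]@c).round(4),(w[:2]@s).round(4))
```

```text
lip2 [ 0.5364 -0.1165  0.032 ] c 0.5422 -0.0852
lip1 [ 0.5333 -0.1745  0.032 ] c 0.5425 -0.1433
lip0 [ 0.5297 -0.2333  0.032 ] c 0.5423 -0.2022
stop2 [ 0.5354 -0.1456  0.026 ] c 0.5429 -0.1143
stop1 [ 0.5323 -0.2058  0.026 ] c 0.5434 -0.1746
stop0 [ 0.5287 -0.2637  0.026 ] c 0.5431 -0.2326
riser2 [ 0.5377 -0.094   0.032 ] c 0.5423 -0.0627
riser1 [ 0.5363 -0.1528  0.032 ] c 0.5443 -0.1215
riser0 [ 0.5316 -0.2111  0.032 ] c 0.5429 -0.1799
far2 [ 0.5704 -0.1334  0.022 ] c 0.5771 -0.1001
near2 [ 0.5003 -0.131   0.022 ] c 0.5071 -0.1018
far1 [ 0.5661 -0.1923  0.022 ] c 0.5763 -0.1592
near1 [ 0.4967 -0.1895  0.022 ] c 0.5068 -0.1604
far0 [ 0.563  -0.2512  0.022 ] c 0.5766 -0.2182
near0 [ 0.4941 -0.2463  0.022 ] c 0.5076 -0.2173
flip0 [ 0.5655 -0.2245  0.032 ] c 0.5776 -0.1914
nlip0 [ 0.4943 -0.2204  0.032 ] c 0.5063 -0.1914
base corners [[0.42, -0.0764, 0.01], [0.4094, -0.2689, 0.01], [0.5971, -0.0887, 0.01]]
S lipcorner0 far [ 0.5687 -0.2504  0.032 ] c 0.5823 -0.217
lip0 near [ 0.4978 -0.2485  0.032 ] c 0.5114 -0.2192
lip1 far [ 0.5709 -0.1687  0.032 ] c 0.5797 -0.1354
```

Run:
```python
from h import *
cv2.imwrite('pics/s4d.png',cv2.resize(cv2.imread('pics/side4.png')[180:260,300:380],None,fx=8,fy=8,interpolation=2)[:600])
cv2.imwrite('pics/t4d.png',cv2.resize(cv2.imread('pics/top4.png')[212:252,328:405],None,fx=10,fy=10,interpolation=2))
```

```text
(no output)
```

View pics/s4d.png

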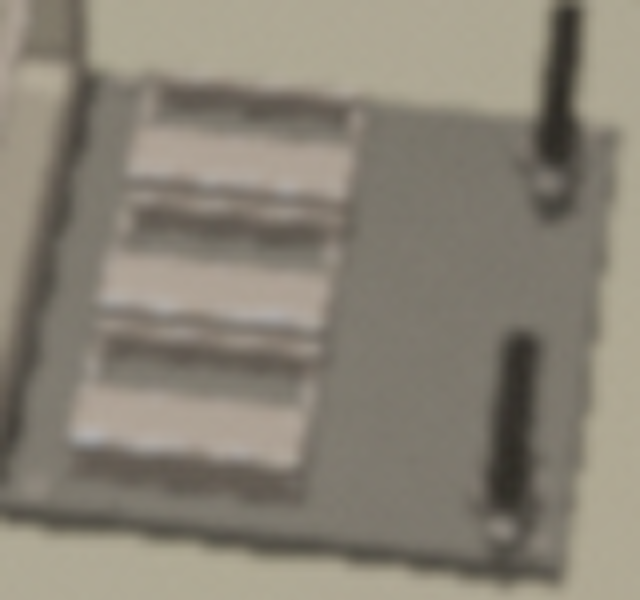

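View pics/t4d.png

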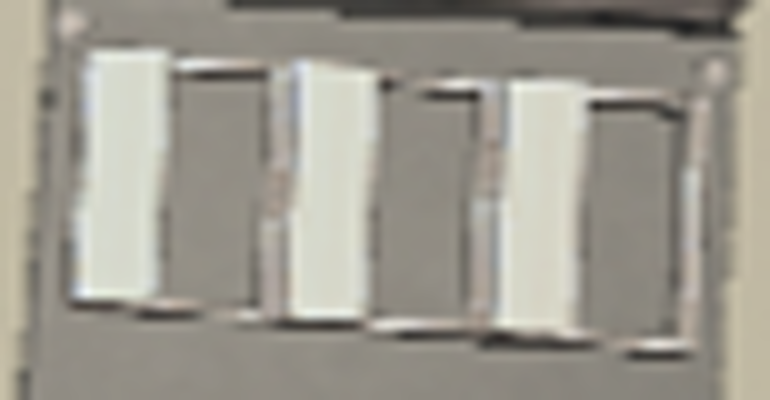

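Run:
```python
from h import *
def S(u,v,z): return ray('side',300+u/8-.44,180+v/8-.44,z)
psi=-.058
c=np.array([np.cos(psi),np.sin(psi)]);s=np.array([-c[1],c[0]])
for nm,a in [('lip0 free',[(145,128),(358,148)]),('lip0 rear',[(130,178),(350,202)]),('lip1 free',[(118,252),(333,272)]),('lip1 rear',[(103,304),(325,328)]),('lip2 free',[(90,380),(308,402)]),('lip2 rear',[(72,437),(298,465)])]:
    for p in a:
        w=S(*p,.032); print(nm,w.round(4),'c',(w[:2]@c).round(4),(w[:2]@s).round(4))
z=np.load('pics/side4.npz');w=world('side',z['d']);x,y,h=w[...,0],w[...,1],w[...,2]
C=x*c[0]+y*c[1];SS=x*s[0]+y*s[1]
for n in('side','top'):
    w=world(n,np.load(f'pics/{n}4.npz')['d']);x,y,h=w[...,0],w[...,1],w[...,2];C=x*c[0]+y*c[1];SS=x*s[0]+y*s[1]
    m=(abs(C-.542)<.02)&(SS>-.245)&(SS<-.05)
    b=np.round(SS[m]/.004).astype(int)
    print(n,[(round(k*.004,3),round(float(np.median(h[m][b==k])),3)) for k in np.unique(b)])
```

```text
lip0 free [ 0.5655 -0.2312  0.032 ] c 0.5779 -0.1981
lip0 free [ 0.4954 -0.2284  0.032 ] c 0.5078 -0.1993
lip0 rear [ 0.5683 -0.2079  0.032 ] c 0.5794 -0.1746
lip0 rear [ 0.4965 -0.2036  0.032 ] c 0.5074 -0.1745
lip1 free [ 0.569  -0.1745  0.032 ] c 0.5782 -0.1412
lip1 free [ 0.4999 -0.172   0.032 ] c 0.5091 -0.1427
lip1 rear [ 0.5717 -0.1513  0.032 ] c 0.5795 -0.1179
lip1 rear [ 0.5009 -0.1474  0.032 ] c 0.5086 -0.1181
lip2 free [ 0.5726 -0.1185  0.032 ] c 0.5785 -0.0851
lip2 free [ 0.5041 -0.1155  0.032 ] c 0.5099 -0.0861
lip2 rear [ 0.5758 -0.0943  0.032 ] c 0.5803 -0.0607
lip2 rear [ 0.5054 -0.0891  0.032 ] c 0.5097 -0.0597
side [(np.float64(-0.236), 0.014), (np.float64(-0.232), 0.016), (np.float64(-0.228), 0.021), (np.float64(-0.224), 0.012), (np.float64(-0.22), 0.013), (np.float64(-0.2), 0.029), (np.float64(-0.196), 0.031), (np.float64(-0.192), 0.031), (np.float64(-0.188), 0.032), (np.float64(-0.184), 0.031), (np.float64(-0.18), 0.03), (np.float64(-0.176), 0.023), (np.float64(-0.172), 0.019), (np.float64(-0.168), 0.013), (np.float64(-0.164), 0.013), (np.float64(-0.16), 0.014), 
[... 1373 characters left out ...]
), 0.013), (np.float64(-0.144), 0.032), (np.float64(-0.14), 0.032), (np.float64(-0.136), 0.033), (np.float64(-0.132), 0.036), (np.float64(-0.128), 0.034), (np.float64(-0.124), 0.032), (np.float64(-0.12), 0.027), (np.float64(-0.116), 0.016), (np.float64(-0.112), 0.014), (np.float64(-0.108), 0.013), (np.float64(-0.104), 0.013), (np.float64(-0.1), 0.013), (np.float64(-0.096), 0.013), (np.float64(-0.092), 0.013), (np.float64(-0.088), 0.016), (np.float64(-0.084), 0.033), (np.float64(-0.08), 0.034), (np.float64(-0.076), 0.033), (np.float64(-0.072), 0.033), (np.float64(-0.068), 0.033), (np.float64(-0.064), 0.032), (np.float64(-0.06), 0.013), (np.float64(-0.056), 0.014), (np.float64(-0.052), 0.008)]
```

Run:
```python
from h import *
a=cv2.imread('pics/top4.png');b=cv2.imread('pics/side4.png')
t=[cv2.resize(a[190:225,220:255],(400,400),interpolation=2),cv2.resize(a[225:260,172:207],(400,400),interpolation=2)]
cv2.imwrite('pics/cA.png',np.hstack(t))
t=[cv2.resize(b[305:355,262:312],(400,400),interpolation=2),cv2.resize(b[362:412,302:352],(400,400),interpolation=2)]
cv2.imwrite('pics/cB.png',np.hstack(t))
```

```text
(no output)
```

View pics/cA.png

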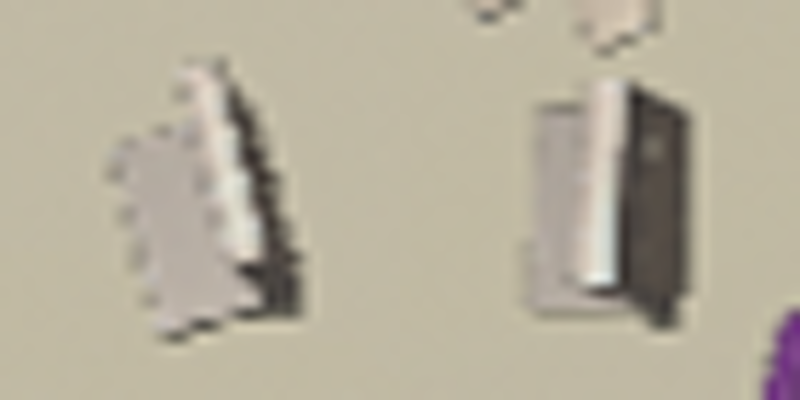

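View pics/cB.png

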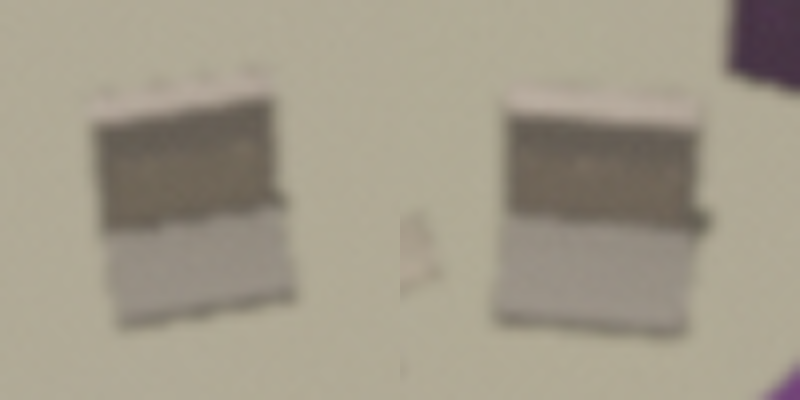

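Run:
```python
from h import *
k=35/400
def f(n,a,b,o,k,z):
    p,q=[ray(n,o[0]+u*k-.45,o[1]+v*k-.45,z) for u,v in(a,b)]
    d=p-q; print(n,((p+q)/2).round(4),'len',np.linalg.norm(d).round(4),'width dir ang',np.arctan2(d[1],d[0]).round(3))
f('top',(202,65),(248,260),(220,190),k,.062)
f('top',(611,82-0) if 0 else (211,82),(198,286),(172,225),k,.062)
k=50/400
f('side',(97,108),(272,85),(262,305),k,.062)
f('side',(107,99),(297,116),(302,362),k,.062)
# foot toe edges z=.006
f('side',(118,325),(293,298),(262,305),k,.003)
f('side',(97,322),(285,335),(302,362),k,.003)
```

```text
top [0.5997 0.1706 0.062 ] len 0.0488 width dir ang 0.262
top [0.4966 0.3013 0.062 ] len 0.0485 width dir ang -0.014
side [0.6007 0.1739 0.062 ] len 0.0475 width dir ang 0.247
side [0.4988 0.3059 0.062 ] len 0.0479 width dir ang -0.01
side [0.5933 0.2042 0.003 ] len 0.0485 width dir ang 0.268
side [0.4984 0.3366 0.003 ] len 0.0483 width dir ang 0.014
```

```bash
python3 -c "
from h import *
st();go(.498,.3035,.13,-1.571)"
```

```text
t 14.58 tcp [ 0.3914 -0.3739  0.2224] rot [ 3.129 -0.029 -0.067] F [0.4 0.4 0.4] w 0.0287 j [-0.88  0.04  1.39  0.01  1.68 -0.81]
shift [  5.85 -68.42   8.53] spin 1.504 rows>= 17 j6 est 2.12
```

```bash
python3 -m inch '0 -10 0 0.1 0.5;1 -20 0 0.3 0.5;2 -30 0 0.5 0.5;3 -40 0 0.8 0.5;5.8 -68.4 0 1.5 0.5;5.8 -68.4 0 1.5 0.5;5.8 -68.4 0 1.5 0.5;5.8 -68.4 0 1.5 0.5;5.8 -68.4 0 1.5 0.5;5.8 -68.4 0 1.5 0.5;5.8 -68.4 0 1.5 0.5;5.8 -68.4 0 1.5 0.5;5.8 -68.4 2 1.5 0.5;5.8 -68.4 4 1.5 0.5;5.8 -68.4 8 1.5 0.5;5.8 -68.4 8 1.5 0.5;5.8 -68.4 8 1.5 0.5;5.8 -68.4 8 1.5 0.5;5.8 -68.4 8 1.5 0.5'; python3 -c "
from h import *
st();snap('side','side5');cv2.imwrite('pics/s5c.png',cv2.resize(cv2.imread('pics/side5.png')[300:440,240:400],None,fx=4,fy=4))
go(.498,.3035,.032,-1.571)"
```

```text
time: 16.17
tool_pos: [0.495, 0.3081, 0.1319]
ee_rot: [-3.119, -0.014, -1.563]
wrist_force: [0.1, -0.7, 0.2]
width: 0.0469
t 16.17 tcp [0.495  0.3081 0.1319] rot [-3.119 -0.014 -1.563] F [ 0.1 -0.7  0.2] w 0.0469 j [ 0.47  0.18  1.42 -0.02  1.53  2.04]
shift [ 0.42 -0.12  9.89] spin 0.01 rows>= 3 j6 est 2.12
```

View pics/s5c.png

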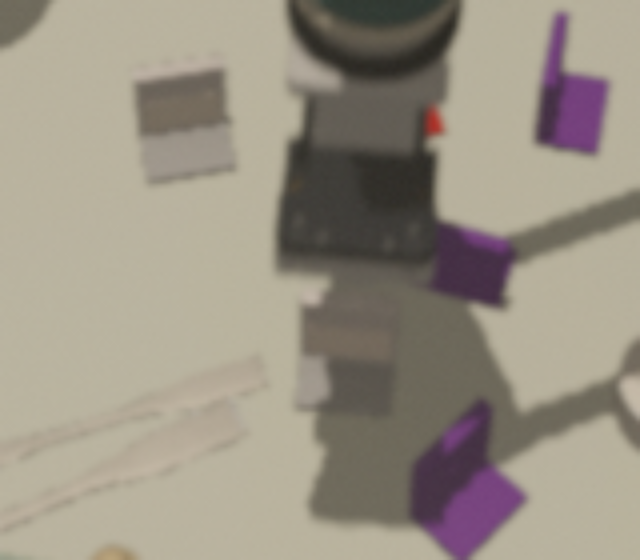

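```bash
python3 -m inch '0.4 -0.1 3 0.01 0.5;0.4 -0.1 6 0.01 0.5;0.4 -0.1 9 0.01 0.5;0.4 -0.1 9.9 0.01 0.5;0.4 -0.1 9.9 0.01 0.5;0.4 -0.1 9.9 0.01 1;0.4 -0.1 9.9 0.01 1;0.4 -0.1 9.9 0.01 1;0.4 -0.1 9.9 0.01 1;0.4 -0.1 9.9 0.01 1;0.4 -0.1 9.9 0.01 1;0.4 -0.1 9.9 0.01 1'; python3 -c "
from h import *
st()"
```

```text
time: 17.22
tool_pos: [0.4984, 0.3043, 0.033]
ee_rot: [-3.118, -0.012, -1.571]
wrist_force: [-0.3, 0.4, 2.6]
width: 0.0087
t 17.22 tcp [0.4984 0.3043 0.033 ] rot [-3.118 -0.012 -1.571] F [-0.3  0.4  2.6] w 0.0087 j [ 0.46  0.25  1.54 -0.02  1.34  2.04]
```

```bash
python3 -m inch '0 0 -3 0 1;0 0 -6 0 1;0 0 -10 0 1;0 0 -10 0 1'; python3 -c "
from h import *
st();go(.535,-.1536,.13,-1.629)"
```

```text
time: 17.55
tool_pos: [0.5001, 0.3076, 0.1421]
ee_rot: [-3.105, -0.006, -1.571]
wrist_force: [0.6, 0.6, 1.0]
width: 0.0084
t 17.55 tcp [0.5001 0.3076 0.1421] rot [-3.105 -0.006 -1.571] F [0.6 0.6 1. ] w 0.0084 j [ 0.47  0.17  1.41 -0.02  1.54  2.04]
shift [46.11 -3.45  1.59] spin 0.058 rows>= 12 j6 est 1.35
```

```bash
python3 -m inch '4 -0.3 0 0 1;8 -0.6 0 0 1;12 -1 0 0.02 1;16 -1.3 0 0.04 1;20 -1.6 0 0.06 1;24 -2 0 0.06 1;28 -2.2 0 0.06 1;32 -2.5 0 0.06 1;36 -2.8 0 0.06 1;40 -3 0 0.06 1;44 -3.4 0 0.06 1;46.1 -3.4 0 0.06 1;46.1 -3.4 0 0.06 1'; python3 -c "
from h import *
st();snap('side','side6');snap('top','top6');cv2.imwrite('pics/s6c.png',cv2.resize(cv2.imread('pics/side6.png')[120:270,270:420],None,fx=4,fy=4))
go(.535,-.1536,.066,-1.629)"
```

```text
time: 18.63
tool_pos: [0.5332, -0.1581, 0.1446]
ee_rot: [-3.106, -0.005, -1.637]
wrist_force: [0.0, 0.9, -1.7]
width: 0.009
t 18.63 tcp [ 0.5332 -0.1581  0.1446] rot [-3.106 -0.005 -1.637] F [ 0.   0.9 -1.7] w 0.009 j [-0.39  0.09  1.49  0.01  1.53  1.24]
shift [-0.04  0.12  7.88] spin -0.004 rows>= 2 j6 est 1.35
```

View pics/s6c.png

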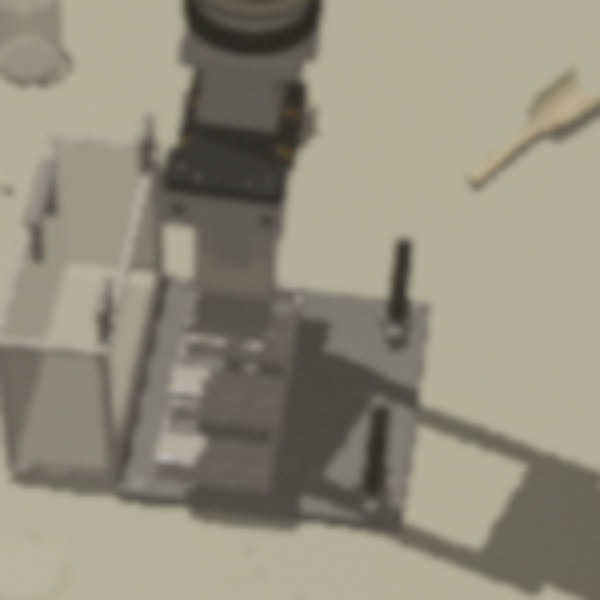

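```bash
python3 -m inch '0 0.1 3 0 1;0 0.1 6 0 1;0 0.1 8 0 1;0 0.1 8.2 0 1;0 0.1 8.2 0 1;0 0.1 8.2 0 1'; python3 -c "
from h import *
st();snap('side','side7');cv2.imwrite('pics/s7c.png',cv2.resize(cv2.imread('pics/side7.png')[180:260,290:390],None,fx=7,fy=7,interpolation=2))
go(.535,-.1536,.060,-1.629)"
```

```text
time: 19.23
tool_pos: [0.5352, -0.1525, 0.0626]
ee_rot: [-3.107, -0.001, -1.631]
wrist_force: [0.6, 0.2, -0.6]
width: 0.0092
t 19.23 tcp [ 0.5352 -0.1525  0.0626] rot [-3.107e+00 -1.000e-03 -1.631e+00] F [ 0.6  0.2 -0.6] w 0.0092 j [-0.39  0.15  1.59  0.01  1.37  1.24]
shift [0.08 0.04 0.3 ] spin -0.003 rows>= 1 j6 est 1.35
```

View pics/s7c.png

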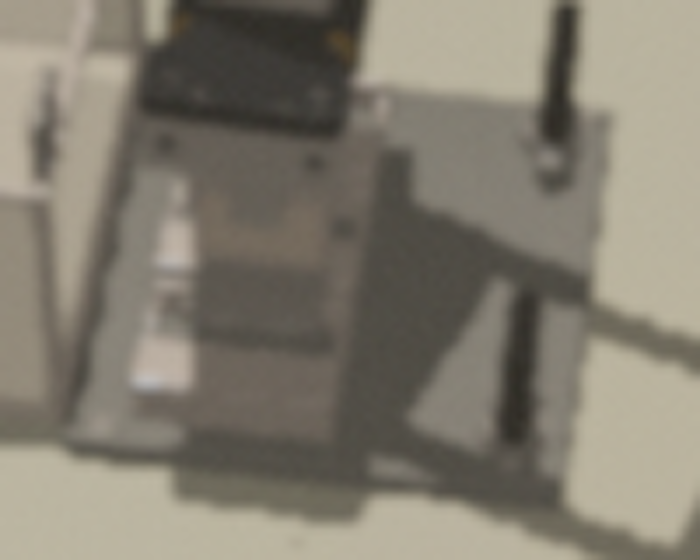

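```bash
python3 -m inch '0 0 0.2 0 1;0 0 0.2 0 1;-0.1 0 0.2 0 1;-0.2 0 0.2 0 1;-0.2 0 0.2 0 1'; python3 -m inch '-0.15 0 0 0 1;-0.15 0 0 0 1;-0.15 0 0 0 1'; python3 -m inch '-0.15 0 0 0 1;-0.15 0 0 0 1;-0.15 0 0 0 1'
```

```text
time: 19.7
tool_pos: [0.5356, -0.1507, 0.0611]
ee_rot: [-3.106, -0.002, -1.631]
wrist_force: [-0.3, -0.5, -1.9]
width: 0.0086
time: 19.95
tool_pos: [0.5357, -0.1492, 0.0611]
ee_rot: [-3.106, -0.002, -1.631]
wrist_force: [-0.9, 0.4, -1.7]
width: 0.0089
time: 20.2
tool_pos: [0.5358, -0.1476, 0.0611]
ee_rot: [-3.106, -0.002, -1.631]
wrist_force: [-0.3, 0.2, -1.9]
width: 0.0087
```

```bash
python3 -m inch '-0.15 0 0 0 1;-0.15 0 0 0 1;-0.15 0 0 0 1'; python3 -m inch '-0.15 0 0 0 1;-0.15 0 0 0 1;-0.15 0 0 0 1'; python3 -c "
from h import *
st();snap('side','side8');cv2.imwrite('pics/s8c.png',cv2.resize(cv2.imread('pics/side8.png')[180:260,290:390],None,fx=7,fy=7,interpolation=2))"
```

```text
time: 20.45
tool_pos: [0.5359, -0.1461, 0.0611]
ee_rot: [-3.106, -0.002, -1.631]
wrist_force: [0.2, 0.3, -1.1]
width: 0.0087
time: 20.7
tool_pos: [0.536, -0.1445, 0.0611]
ee_rot: [-3.106, -0.002, -1.631]
wrist_force: [-0.0, -0.5, -2.2]
width: 0.0086
t 20.7 tcp [ 0.536  -0.1445  0.0611] rot [-3.106e+00 -2.000e-03 -1.631e+00] F [-0.  -0.5 -2.2] w 0.0086 j [-0.37  0.14  1.6   0.01  1.36  1.26]
```

View pics/s8c.png

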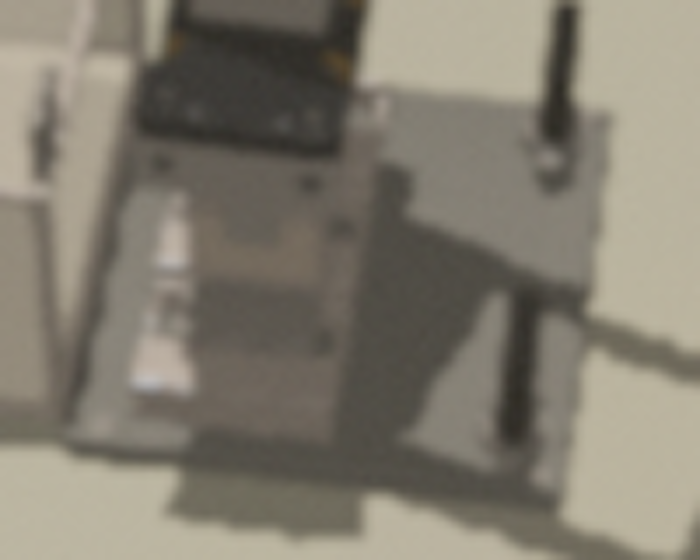

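Run:
```python
from h import *
psi=-.058
c=np.array([np.cos(psi),np.sin(psi)]);s=np.array([-c[1],c[0]])
w=world('side',np.load('pics/side8.npz')['d']);x,y,h=w[...,0],w[...,1],w[...,2];C=x*c[0]+y*c[1];SS=x*s[0]+y*s[1]
for v in range(218,252,1):
    u=332; print(v,[ (round(C[v,u],3),round(SS[v,u]+.1043,4),round(h[v,u],4)) for u in(317,326,332)])
```

```text
218 [(np.float64(0.566), np.float64(-0.0022), np.float64(0.0445)), (np.float64(0.543), np.float64(-0.0005), np.float64(0.05)), (np.float64(0.528), np.float64(0.0014), np.float64(0.0544))]
219 [(np.float64(0.566), np.float64(-0.0037), np.float64(0.0392)), (np.float64(0.544), np.float64(-0.0045), np.float64(0.0421)), (np.float64(0.528), np.float64(-0.0016), np.float64(0.0476))]
220 [(np.float64(0.566), np.float64(-0.0033), np.float64(0.036)), (np.float64(0.543), np.float64(-0.0033), np.float64(0.0397)), (np.float64(0.528), np.float64(-0.0057), np.float64(0.0395))]
221 [(np.float64(0.566), np.float64(0.0009), np.float64(0.0369)), (np.float64(0.543), np.float64(0.0006), np.float64(0.0402)), (np.float64(0.528), np.float64(-0.0021), np.float64(0.0398))]
222 [(np.float64(0.564), np.float64(0.0085), np.float64(0.0415)), (np.float64(0.542), np.float64(0.0056), np.float64(0.0419)), (np.float64(0.528), np.float64(-0.0006), np.float64(0.0376))]
223 [(np.float64(0.564), np.float64(0.0096), np.float64(0.039)), (np.float64(0.542), np.float64(0.0052), np.float64(0.0378)), (np.float64(0.527), np.floa
[... 4578 characters left out ...]
0.0005)), (np.float64(0.535), np.float64(0.0554), np.float64(0.001)), (np.float64(0.519), np.float64(0.0601), np.float64(0.0092))]
249 [(np.float64(0.557), np.float64(0.0598), np.float64(-0.0016)), (np.float64(0.535), np.float64(0.0565), np.float64(-0.0016)), (np.float64(0.519), np.float64(0.0568), np.float64(0.0014))]
250 [(np.float64(0.556), np.float64(0.0626), np.float64(-0.0022)), (np.float64(0.534), np.float64(0.0582), np.float64(-0.0034)), (np.float64(0.519), np.float64(0.0584), np.float64(-0.0005))]
251 [(np.float64(0.556), np.float64(0.0678), np.float64(0.0002)), (np.float64(0.534), np.float64(0.0637), np.float64(-0.0007)), (np.float64(0.518), np.float64(0.0652), np.float64(0.0037))]
```

```bash
python3 -m inch '0.5 0 0 0 1;0.85 0 0 0 1;0.85 0 0 0 1;0.85 0 0.15 0 1;0.85 0 0.3 0 1;0.85 0 0.3 0 1;0.85 0 0.3 0 1'; python3 -m inch '0 0 0.1 0 1;0 0 0.1 0 1;0 0 0.1 0 1'; python3 -m inch '0 0 0.1 0 1;0 0 0.1 0 1;0 0 0.1 0 1';python3 -m inch '0 0 0.1 0 1;0 0 0.1 0 1;0 0 0.1 0 1'
```

```text
time: 21.33
tool_pos: [0.5358, -0.1537, 0.0607]
ee_rot: [-3.105, -0.003, -1.631]
wrist_force: [-3.5, -0.4, 8.5]
width: 0.0085
time: 21.58
tool_pos: [0.5364, -0.1541, 0.0608]
ee_rot: [-3.103, -0.004, -1.631]
wrist_force: [-0.3, -0.4, 5.4]
width: 0.0089
time: 21.83
tool_pos: [0.5365, -0.1541, 0.0608]
ee_rot: [-3.103, -0.004, -1.631]
wrist_force: [-2.0, -0.4, 6.1]
width: 0.0089
time: 22.08
tool_pos: [0.5365, -0.1541, 0.0608]
ee_rot: [-3.103, -0.004, -1.631]
wrist_force: [-1.9, 0.6, 5.9]
width: 0.009
```

```bash
python3 -c "
from h import *
st();go(.5283,-.2686,.09,-1.629)"
```

```text
t 22.08 tcp [ 0.5365 -0.1541  0.0608] rot [-3.103 -0.004 -1.631] F [-1.9  0.6  5.9] w 0.009 j [-0.39  0.15  1.6   0.01  1.36  1.24]
shift [ 1.149e+01  1.000e-02 -2.870e+00] spin -0.002 rows>= 3 j6 est 1.16
```

```bash
python3 -m inch '0 0 -3 0 1;4 0 -3 0 1;8 0 -3 0 1;11.5 0 -3 0 1;11.5 0 -3 0 1;11.5 0 -3 0 1'; python3 -c "
from h import *
st();go(.5283,-.2686,.0585,-1.629)"
```

```text
time: 22.58
tool_pos: [0.5276, -0.27, 0.0898]
ee_rot: [-3.104, -0.003, -1.635]
wrist_force: [-0.9, -0.3, -0.9]
width: 0.009
t 22.58 tcp [ 0.5276 -0.27    0.0898] rot [-3.104e+00 -3.000e-03 -1.635e+00] F [-0.9 -0.3 -0.9] w 0.009 j [-0.58  0.2   1.47  0.02  1.43  1.05]
shift [-0.16  0.06  3.13] spin -0.006 rows>= 1 j6 est 1.16
```

```bash
python3 -m inch '-0.1 0.1 2 -0.006 1;-0.1 0.1 3.2 -0.006 1;-0.1 0.1 3.2 -0.006 1;-0.1 0.1 3.2 -0.006 1'; python3 -m inch '-0.2 0 0 0 1;-0.2 0 0 0 1;-0.2 0 0 0 1'; python3 -m inch '-0.15 0 0 0 1;-0.15 0 0 0 1;-0.15 0 0 0 1'; python3 -m inch '-0.15 0 0 0 1;-0.15 0 0 0 1;-0.15 0 0 0 1'
```

```text
time: 22.92
tool_pos: [0.5273, -0.2675, 0.0566]
ee_rot: [-3.107, -0.001, -1.627]
wrist_force: [0.6, 0.5, -1.5]
width: 0.0089
time: 23.17
tool_pos: [0.5276, -0.2649, 0.0569]
ee_rot: [-3.107, -0.001, -1.626]
wrist_force: [-0.2, -1.0, -0.8]
width: 0.0089
time: 23.42
tool_pos: [0.5278, -0.2633, 0.0571]
ee_rot: [-3.106, -0.001, -1.626]
wrist_force: [1.0, 0.4, -1.2]
width: 0.0092
time: 23.67
tool_pos: [0.5278, -0.2628, 0.0573]
ee_rot: [-3.106, -0.003, -1.627]
wrist_force: [0.5, -4.6, -2.4]
width: 0.0089
```

```bash
python3 -m inch '0.15 0 0 0 1;0.15 0 0 0 1;0.15 0 0.2 0 1;0.15 0 0.3 0 1;0.15 0 0.3 0 1;0.15 0 0.3 0 1'
```

```text
time: 24.17
tool_pos: [0.5278, -0.264, 0.0542]
ee_rot: [-3.106, -0.003, -1.627]
wrist_force: [-0.9, 0.7, -0.9]
width: 0.009
```

```bash
python3 -m inch '0 0 0.1 0 1;0 0 0.1 0 1;0 0 0.1 0 1';python3 -m inch '0 0 0.1 0 1;0 0 0.1 0 1;0 0 0.1 0 1'
```

```text
time: 24.42
tool_pos: [0.5279, -0.264, 0.0541]
ee_rot: [-3.106, -0.003, -1.626]
wrist_force: [-2.2, 1.7, 5.0]
width: 0.0086
time: 24.67
tool_pos: [0.5279, -0.264, 0.0541]
ee_rot: [-3.106, -0.003, -1.626]
wrist_force: [-2.6, 1.8, 6.0]
width: 0.0085
```

```bash
python3 -m inch '0 0 0 0 0.9;0 0 0 0 0.8;0 0 0 0 0.7;0 0 0 0 0.6;0 0 0 0 0.5;0 0 0 0 0.36;0 0 0 0 0.36;0 0 0 0 0.36'; python3 -c "
from h import *
st();snap('side','side9');snap('top','top9');cv2.imwrite('pics/s9c.png',cv2.resize(cv2.imread('pics/side9.png')[160:260,290:390],None,fx=6,fy=6,interpolation=2))"
```

```text
time: 25.33
tool_pos: [0.5279, -0.264, 0.054]
ee_rot: [-3.106, -0.003, -1.626]
wrist_force: [-0.6, -0.3, 0.6]
width: 0.0527
t 25.33 tcp [ 0.5279 -0.264   0.054 ] rot [-3.106e+00 -3.000e-03 -1.626e+00] F [-0.6 -0.3  0.6] w 0.0527 j [-0.57  0.23  1.52  0.02  1.36  1.05]
```

View pics/s9c.png

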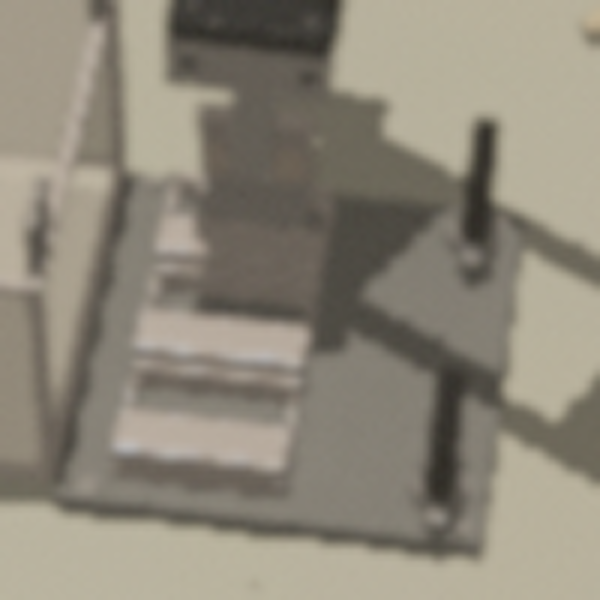

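```bash
cat > prof.py <<'E'
from h import *
import sys
f,by,v0,v1=sys.argv[1],float(sys.argv[2]),int(sys.argv[3]),int(sys.argv[4]);us=[int(a) for a in sys.argv[5:]]
psi=-.058
c=np.array([np.cos(psi),np.sin(psi)]);s=np.array([-c[1],c[0]])
w=world('side',np.load(f'pics/{f}.npz')['d']);x,y,h=w[...,0],w[...,1],w[...,2];C=x*c[0]+y*c[1];SS=x*s[0]+y*s[1]
for v in range(v0,v1): print(v,*[ (round(float(C[v,u]-.543)*1000),round(float(SS[v,u]-by)*1000),round(float(h[v,u]-.012)*1000)) for u in us])
E
python3 prof.py side9 -.2178 170 222 328 336
```

```text
170 (3, 67, 157) (-17, 74, 166)
171 (3, 67, 154) (-16, 64, 154)
172 (3, 67, 151) (-16, 66, 152)
173 (3, 66, 146) (-16, 65, 149)
174 (3, 67, 145) (-16, 66, 146)
175 (9, 19, 96) (-16, 63, 140)
176 (9, 19, 93) (-16, 62, 136)
177 (8, 26, 96) (0, -87, -7)
178 (9, 19, 86) (-10, 2, 73)
179 (8, 24, 87) (-11, 8, 75)
180 (8, 21, 81) (-11, 13, 76)
181 (8, 25, 82) (-11, 13, 72)
182 (8, 23, 75) (-11, 11, 67)
183 (8, 22, 72) (-11, 7, 60)
184 (7, 27, 73) (-10, 3, 52)
185 (8, 23, 66) (-10, 1, 47)
186 (8, 25, 64) (-10, -2, 40)
187 (8, 23, 58) (-10, -1, 37)
188 (8, 24, 55) (-10, -2, 34)
189 (12, -13, 16) (-10, -8, 24)
190 (12, -11, 14) (-10, -5, 23)
191 (12, -10, 12) (-10, -7, 17)
192 (11, -5, 13) (-11, 1, 22)
193 (10, 2, 15) (-11, -1, 16)
194 (10, 4, 14) (-12, 5, 18)
195 (9, 12, 19) (-11, 2, 12)
196 (9, 7, 9) (-12, 9, 15)
197 (8, 21, 20) (-12, 8, 11)
198 (7, 26, 22) (-14, 21, 20)
199 (6, 28, 20) (-14, 19, 14)
200 (6, 31, 19) (-15, 32, 23)
201 (6, 32, 17) (-15, 35, 22)
202 (5, 35, 16) (-15, 34, 18)
203 (5, 41, 19) (-16, 35, 16)
204 (5, 41, 14) (-16, 39, 15)
205 (4, 42, 12) (-16, 41, 14)
206 (4, 48, 14) (-17, 44, 13)
207 (4, 45, 7) (-17, 50, 16)
208 (3, 50, 9) (-17, 45, 7)
209 (3, 49, 4) (-17, 47, 6)
210 (4, 48, -1) (-17, 41, -5)
211 (3, 52, 0) (-17, 45, -4)
212 (2, 57, 2) (-18, 51, -1)
213 (0, 77, 19) (-18, 54, -2)
214 (-1, 85, 23) (-21, 80, 22)
215 (-1, 84, 18) (-22, 85, 23)
216 (-2, 91, 23) (-22, 86, 21)
217 (-2, 93, 21) (-22, 86, 17)
218 (-3, 94, 18) (-23, 93, 20)
219 (-3, 97, 18) (-23, 93, 17)
220 (-3, 97, 14) (-23, 97, 17)
221 (-4, 102, 16) (-24, 98, 14)
```

```bash
python3 -m inch '-0.4 0 0 0 0.36;-0.9 0 0 0 0.36;-0.9 0 1 0 0.36;-0.9 0 1.8 0 0.36;-0.9 0 1.8 0 0.36;-1.5 0 1.8 0 0.36;-2 0 1.8 0 0.36;-2.4 0 1.8 0 0.36;-2.4 0 1.8 0 0.36'; python3 -c "
from h import *
st();snap('side','side10')"; python3 prof.py side10 -.2178 172 215 336 338
```

```text
time: 26.18
tool_pos: [0.5302, -0.2392, 0.0363]
ee_rot: [-3.105, -0.003, -1.625]
wrist_force: [0.1, 0.3, 0.5]
width: 0.0601
t 26.18 tcp [ 0.5302 -0.2392  0.0363] rot [-3.105e+00 -3.000e-03 -1.625e+00] F [0.1 0.3 0.5] w 0.0601 j [-0.53  0.22  1.56  0.01  1.33  1.09]
172 (-18, 79, 164) (-22, 73, 159)
173 (-18, 81, 164) (-23, 80, 163)
174 (-19, 88, 167) (-23, 80, 160)
175 (-19, 89, 164) (-23, 86, 162)
176 (-19, 90, 162) (-24, 89, 161)
177 (-19, 93, 161) (-24, 94, 163)
178 (-20, 98, 163) (-25, 99, 165)
179 (-20, 99, 161) (-25, 94, 157)
180 (-21, 102, 161) (-25, 99, 158)
181 (-20, 99, 154) (-25, 96, 152)
182 (-20, 96, 149) (-25, 96, 149)
183 (-20, 92, 142) (-25, 100, 149)
184 (-20, 95, 141) (-24, 89, 135)
185 (-20, 90, 133) (-24, 88, 131)
186 (-20, 93, 133) (-25, 90, 130)
187 (-20, 86, 122) (-25, 95, 131)
188 (-20, 91, 123) (-25, 93, 127)
189 (-11, 0, 32) (-16, 1, 33)
190 (-10, -5, 23) (-16, -3, 26)
191 (-10, -5, 19) (-15, -6, 19)
192 (-11, -3, 17) (-16, -4, 17)
193 (-11, -2, 15) (-16, -3, 15)
194 (-11, 4, 17) (-16, -2, 12)
195 (-11, 1, 11) (-17, 3, 13)
196 (-12, 6, 11) (-18, 10, 17)
197 (-13, 12, 14) (-17, 7, 10)
198 (-14, 21, 20) (-19, 22, 22)
199 (-14, 22, 17) (-19, 23, 18)
200 (-14, 26, 17) (-20, 27, 19)
201 (-15, 31, 19) (-21, 35, 23)
202 (-16, 37, 21) (-21, 37, 22)
203 (-16, 35, 15) (-21, 35, 16)
204 (-16, 43, 19) (-21, 40, 18)
205 (-17, 45, 18) (-21, 39, 13)
206 (-17, 45, 14) (-22, 43, 13)
207 (-17, 43, 9) (-22, 46, 12)
208 (-17, 43, 5) (-22, 44, 7)
209 (-17, 42, 0) (-23, 47, 6)
210 (-17, 45, 0) (-23, 49, 4)
211 (-18, 48, -1) (-23, 47, -1)
212 (-18, 48, -5) (-23, 51, -1)
213 (-19, 56, 0) (-24, 56, 1)
214 (-21, 81, 23) (-26, 77, 19)
```

```bash
python3 -m inch '-0.2 0 0 0 0.36;-0.4 0 0 0 0.36;-0.6 0 0 0 0.36;-0.6 0 0 0 0.36'; python3 -m inch '-0.2 0 0 0 0.36;-0.4 0 0 0 0.36;-0.4 0 0 0 0.36'; python3 -m inch '-0.2 0 0 0 0.36;-0.4 0 0 0 0.36;-0.4 0 0 0 0.36'; python3 -c "
from h import *
st();snap('side','side11');cv2.imwrite('pics/s11c.png',cv2.resize(cv2.imread('pics/side11.png')[160:260,290:390],None,fx=6,fy=6,interpolation=2))"; python3 prof.py side11 -.2178 185 206 336 338
```

```text
time: 26.57
tool_pos: [0.5306, -0.2335, 0.0365]
ee_rot: [-3.105, -0.004, -1.625]
wrist_force: [-0.7, -0.9, 1.4]
width: 0.0601
time: 26.82
tool_pos: [0.5309, -0.2294, 0.0366]
ee_rot: [-3.105, -0.004, -1.625]
wrist_force: [0.5, -0.1, -0.5]
width: 0.0604
time: 27.07
tool_pos: [0.5311, -0.225, 0.0365]
ee_rot: [-3.105, -0.003, -1.625]
wrist_force: [1.4, -0.5, 0.3]
width: 0.0601
t 27.07 tcp [ 0.5311 -0.225   0.0365] rot [-3.105e+00 -3.000e-03 -1.625e+00] F [ 1.4 -0.5  0.3] w 0.0601 j [-0.51  0.21  1.57  0.01  1.32  1.11]
185 (-23, 116, 158) (-27, 111, 153)
186 (-23, 116, 154) (-27, 108, 148)
187 (-22, 114, 149) (-27, 110, 146)
188 (-22, 107, 139) (-26, 103, 136)
189 (-22, 103, 132) (-27, 107, 137)
190 (-22, 102, 128) (-27, 110, 136)
191 (-22, 104, 126) (-17, 11, 36)Traceback (most recent call last):
  File "prof.py", line 7, in <module>
    for v in range(v0,v1): print(v,*[ (round(float(C[v,u]-.543)*1000),round(float(SS[v,u]-by)*1000),round(float(h[v,u]-.012)*1000)) for u in us])
                                       ~~~~~^^^^^^^^^^^^^^^^^^^^^^^^^
ValueError: cannot convert float NaN to integer
```

View pics/s11c.png

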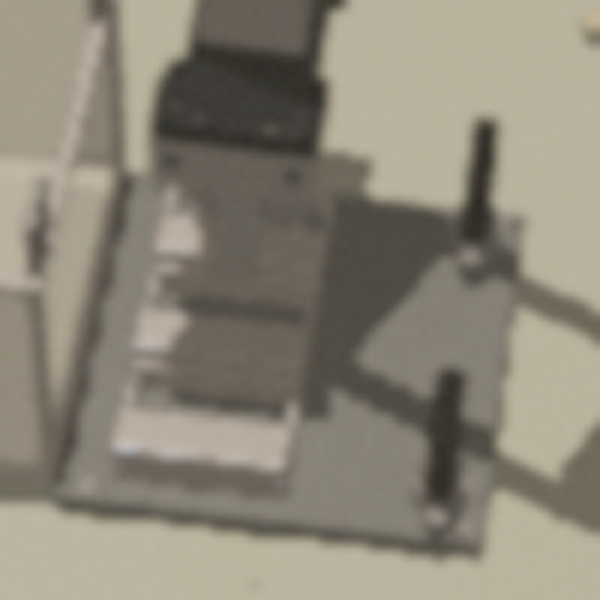

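```bash
python3 -m inch '1 0 0 0 0.36;2 0 0 0 0.36;2.4 0 0 0 0.36;2.4 0 -3 0 0.36;2.4 0 -6 0 0.36;2.4 0 -10 0 0.36;2.4 0 -10 0 0.36'; sed -i 's/round(float(\([^)]*\))\*1000)/round(float(np.nan_to_num(\1)*1000))/g' prof.py; python3 -c "
from h import *
st();snap('side','side12');cv2.imwrite('pics/s12c.png',cv2.resize(cv2.imread('pics/side12.png')[160:260,290:390],None,fx=6,fy=6,interpolation=2))"; python3 prof.py side12 -.2178 175 206 328 336
```

```text
time: 27.7
tool_pos: [0.53, -0.2517, 0.1461]
ee_rot: [-3.091, -0.011, -1.626]
wrist_force: [0.7, -1.0, 1.6]
width: 0.0601
t 27.7 tcp [ 0.53   -0.2517  0.1461] rot [-3.091 -0.011 -1.626] F [ 0.7 -1.   1.6] w 0.0601 j [-0.55  0.15  1.42  0.01  1.52  1.08]
175 (24, -104, -19) (1, -98, -10)
176 (23, -92, -12) (1, -96, -13)
177 (13, -12, 60) (0, -93, -13)
178 (12, -9, 59) (-9, -10, 62)
179 (11, -4, 61) (-9, -8, 59)
180 (11, 2, 63) (-10, -3, 61)
181 (11, 1, 58) (-10, -1, 59)
182 (11, 0, 54) (-10, -4, 53)
183 (11, 2, 52) (-10, -3, 51)
184 (12, -6, 40) (-10, 0, 49)
185 (11, -5, 39) (-10, -2, 44)
186 (11, -3, 36) (-10, -3, 39)
187 (11, -2, 34) (-11, 1, 40)
188 (11, -1, 31) (-10, -8, 27)
189 (10, 2, 31) (-10, -6, 26)
190 (11, -2, 23) (-10, -2, 26)
191 (10, 5, 26) (-11, 0, 25)
192 (11, -3, 15) (-11, -2, 18)
193 (11, -2, 12) (-11, -2, 15)
194 (10, -2, 9) (-10, -7, 6)
195 (10, 1, 7) (-11, -2, 8)
196 (10, 4, 6) (-11, -5, 1)
197 (7, 24, 23) (-12, 6, 8)
198 (8, 19, 14) (-14, 22, 21)
199 (7, 24, 16) (-14, 22, 17)
200 (6, 30, 19) (-15, 29, 20)
201 (6, 34, 18) (-15, 32, 19)
202 (5, 39, 20) (-15, 35, 19)
203 (4, 44, 21) (-16, 36, 17)
204 (4, 42, 16) (-16, 40, 17)
205 (4, 43, 13) (-17, 46, 19)
```

View pics/s12c.png

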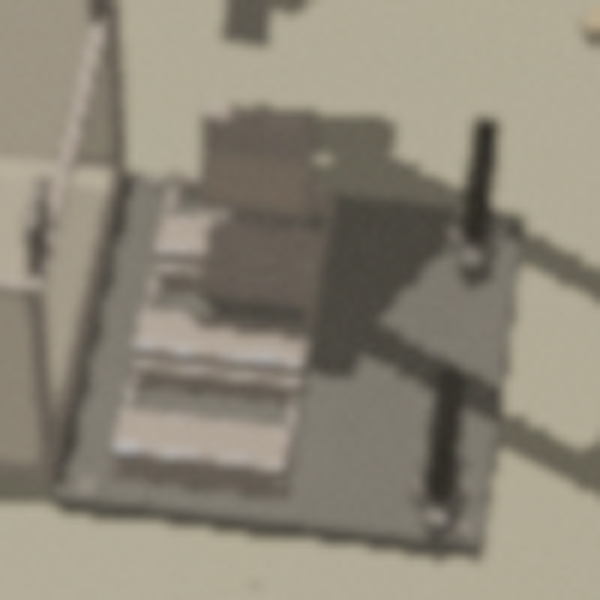

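```bash
python3 -c "
from h import *
snap('top','top12')
a=cv2.imread('pics/top12.png');b=cv2.imread('pics/side12.png')
cv2.imwrite('pics/cC.png',np.hstack([cv2.resize(a[185:230,215:260],(400,400),interpolation=2),cv2.resize(b[295:365,250:320],(400,400),interpolation=2)]))"
```

```text
(no output)
```

View pics/cC.png

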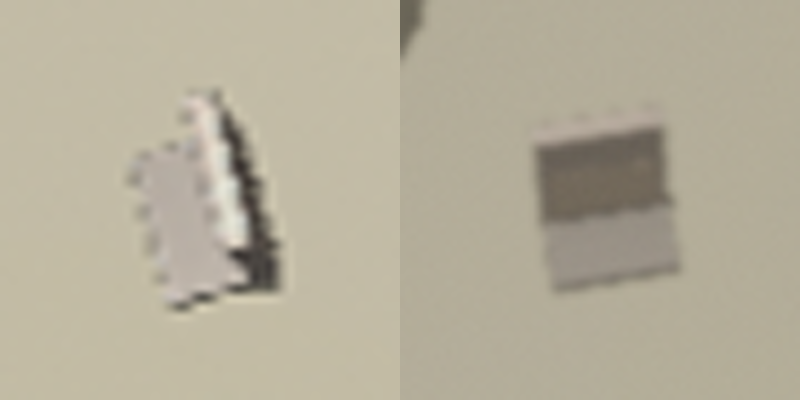

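View pics/top12.png

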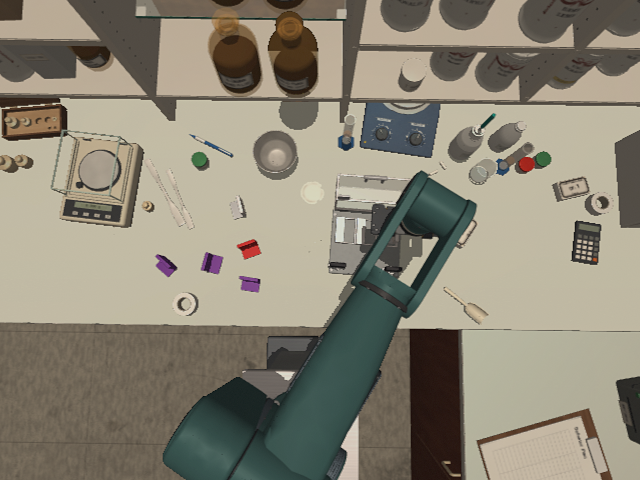

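```bash
python3 -c "
from h import *
go(.600,.172,.13,-1.311)"
```

```text
shift [-42.54  -4.9    0.88] spin -0.315 rows>= 11 j6 est 1.59
```

```bash
python3 -m inch '-4 0 0 0 0.5;-8 0 0 0 0.5;-12 0 0 0 0.5;-16 0 0 0 0.5;-20 0 0 -0.1 0.5;-24 -1 0 -0.2 0.5;-28 -2 0 -0.3 0.5;-32 -3 0 -0.31 0.5;-36 -4 0 -0.31 0.5;-40 -4.9 0 -0.31 0.5;-42.5 -4.9 0 -0.31 0.5;-42.5 -4.9 0 -0.31 0.5;-42.5 -4.9 0 -0.31 0.5'; python3 -c "
from h import *
st();go(.600,.172,.033,-1.311)"
```

```text
time: 28.88
tool_pos: [0.5984, 0.1724, 0.1361]
ee_rot: [-3.109, -0.019, -1.313]
wrist_force: [0.6, 0.6, -0.3]
width: 0.047
t 28.88 tcp [0.5984 0.1724 0.1361] rot [-3.109 -0.019 -1.313] F [ 0.6  0.6 -0.3] w 0.047 j [ 0.2   0.25  1.33 -0.02  1.53  1.51]
shift [-0.12  0.2  10.31] spin -0.002 rows>= 3 j6 est 1.59
```

```bash
python3 -m inch '-0.1 0.2 3 0 0.5;-0.1 0.2 6 0 0.5;-0.1 0.2 9 0 0.5;-0.1 0.2 10.3 0 0.5;-0.1 0.2 10.3 0 0.5;-0.1 0.2 10.3 0 1;-0.1 0.2 10.3 0 1;-0.1 0.2 10.3 0 1;-0.1 0.2 10.3 0 1;-0.1 0.2 10.3 0 1;-0.1 0.2 10.3 0 1;-0.1 0.2 10.3 0 1'; python3 -c "
from h import *
st()"
```

```text
time: 29.88
tool_pos: [0.6004, 0.1727, 0.0345]
ee_rot: [-3.107, -0.017, -1.313]
wrist_force: [-0.6, 0.7, 3.1]
width: 0.0086
t 29.88 tcp [0.6004 0.1727 0.0345] rot [-3.107 -0.017 -1.313] F [-0.6  0.7  3.1] w 0.0086 j [ 0.2   0.31  1.45 -0.02  1.34  1.51]
```

```bash
python3 -m inch '0 0 -3 0 1;0 0 -6 0 1;0 0 -10 0 1;0 0 -10 0 1'; python3 -c "
from h import *
st();go(.5351,-.1513,.12,-1.629)"
```

```text
time: 30.22
tool_pos: [0.6009, 0.1745, 0.144]
ee_rot: [-3.091, -0.019, -1.313]
wrist_force: [1.2, 0.1, 0.4]
width: 0.0088
t 30.22 tcp [0.6009 0.1745 0.144 ] rot [-3.091 -0.019 -1.313] F [1.2 0.1 0.4] w 0.0088 j [ 0.2   0.24  1.32 -0.02  1.53  1.51]
shift [29.78 14.8   2.21] spin 0.316 rows>= 8 j6 est 1.35
```

```bash
python3 -m inch '2 3 0 0 1;4 6 0 0.1 1;6 9 0 0.2 1;9 12 0 0.31 1;12 14 0 0.316 1;16 14.8 0 0.316 1;20 14.8 0 0.316 1;24 14.8 0 0.316 1;28 14.8 0 0.316 1;29.8 14.8 0 0.316 1;29.8 14.8 1 0.316 1;29.8 14.8 1 0.316 1'; python3 -c "
from h import *
st();go(.5351,-.1513,.066,-1.629)"
```

```text
time: 31.22
tool_pos: [0.533, -0.1517, 0.129]
ee_rot: [-3.093, -0.0, -1.631]
wrist_force: [-0.0, 0.5, -2.4]
width: 0.0089
t 31.22 tcp [ 0.533  -0.1517  0.129 ] rot [-3.093 -0.    -1.631] F [-0.   0.5 -2.4] w 0.0089 j [-0.39  0.09  1.52  0.02  1.48  1.24]
shift [-0.05  0.11  6.3 ] spin -0.002 rows>= 2 j6 est 1.35
```

```bash
python3 -c "
from h import *
s=-.1158-.0016;c=.5425
go(c*.9983+s*.058,-c*.058+s*.9983,.066,-1.629)"
```

```text
shift [-0.31  0.15  6.3 ] spin -0.002 rows>= 2 j6 est 1.36
```

```bash
python3 -m inch '-0.2 0.15 3 0 1;-0.3 0.15 5.5 0 1;-0.3 0.15 6 0 1;-0.3 0.15 6 0 1'; python3 -c "
from h import *
s=-.1158-.0016;c=.5425
go(c*.9983+s*.058,-c*.058+s*.9983,.063,-1.629)"
```

```text
time: 31.55
tool_pos: [0.533, -0.1464, 0.0671]
ee_rot: [-3.097, 0.002, -1.629]
wrist_force: [0.1, 0.0, -1.7]
width: 0.0089
shift [ 0.22 -0.17  0.41] spin 0.0 rows>= 1 j6 est 1.36
```

```bash
python3 -m inch '0.22 -0.17 0 0 1;0.22 -0.17 0.2 0 1;0.22 -0.17 0.3 0 1;0.22 -0.17 0.3 0 1';python3 -m inch '0 0 0.1 0 1;0 0 0.1 0 1;0 0 0.1 0 1';python3 -m inch '0 0 0.1 0 1;0 0 0.1 0 1;0 0 0.1 0 1';python3 -m inch '0 0 0.1 0 1;0 0 0.1 0 1;0 0 0.1 0 1'
```

```text
time: 31.88
tool_pos: [0.535, -0.1478, 0.0658]
ee_rot: [-3.096, 0.003, -1.628]
wrist_force: [-2.3, 1.7, 4.2]
width: 0.0086
time: 32.13
tool_pos: [0.5353, -0.1477, 0.0658]
ee_rot: [-3.095, 0.002, -1.627]
wrist_force: [-2.2, 0.3, 4.4]
width: 0.0089
time: 32.38
tool_pos: [0.5353, -0.1477, 0.0658]
ee_rot: [-3.095, 0.002, -1.627]
wrist_force: [-1.5, 1.0, 6.0]
width: 0.0092
time: 32.63
tool_pos: [0.5354, -0.1477, 0.0658]
ee_rot: [-3.095, 0.002, -1.627]
wrist_force: [-2.3, 1.7, 6.2]
width: 0.0089
```

```bash
python3 -m inch '0 0 -0.3 0 1;0.12 0 -0.3 0 1;0.12 0 -0.3 0 1;0.12 0 0 0 1;0.12 0 0.15 0 1;0.12 0 0.15 0 1;0.12 0 0.15 0 1'; python3 -c "
from h import *
st();snap('side','side13');cv2.imwrite('pics/s13c.png',cv2.resize(cv2.imread('pics/side13.png')[180:260,290:390],None,fx=7,fy=7,interpolation=2))"; python3 prof.py side13 -.1018 214 240 322 332
```

```text
time: 33.22
tool_pos: [0.5358, -0.1491, 0.0658]
ee_rot: [-3.094, 0.002, -1.628]
wrist_force: [-3.4, 0.8, 6.7]
width: 0.0088
t 33.22 tcp [ 0.5358 -0.1491  0.0658] rot [-3.094e+00  2.000e-03 -1.628e+00] F [-3.4  0.8  6.7] w 0.0088 j [-0.38  0.14  1.6   0.02  1.36  1.24]
214 (11, -12, 42) (-13, -16, 41)
215 (11, -8, 42) (-14, -11, 43)
216 (11, -12, 34) (-14, -11, 39)
217 (11, -12, 30) (-14, -8, 38)
218 (12, -13, 25) (-14, -8, 35)
219 (11, -11, 24) (-14, -12, 27)
220 (10, -2, 30) (-14, -10, 26)
221 (10, -3, 25) (-15, -8, 24)
222 (10, 1, 26) (-15, -2, 26)
223 (9, 2, 23) (-16, 2, 28)
224 (9, 8, 26) (-16, 3, 25)
225 (8, 10, 25) (-16, 5, 24)
226 (7, 16, 28) (-17, 10, 25)
227 (7, 17, 25) (-17, 12, 24)
228 (10, -5, -3) (-18, 16, 25)
229 (7, 19, 20) (-18, 15, 19)
230 (6, 24, 22) (-16, -3, -4)
231 (6, 25, 20) (-19, 23, 21)
232 (5, 31, 22) (-19, 24, 19)
233 (5, 32, 19) (-19, 25, 16)
234 (5, 32, 16) (-20, 33, 21)
235 (4, 38, 19) (-21, 39, 25)
236 (4, 41, 19) (-21, 38, 20)
237 (3, 43, 18) (-21, 40, 18)
238 (4, 38, 8) (-21, 42, 17)
239 (3, 45, 12) (-21, 37, 7)
```

```bash
python3 -m inch '0 0 0 0 0.9;0 0 0 0 0.8;0 0 0 0 0.7;0 0 0 0 0.6;0 0 0 0 0.4;0 0 0 0 0.2;0 0 0 0 0;0 0 0 0 0;0 0 0 0 0;0 0 0 0 0'; python3 -c "
from h import *
st();snap('side','side14');cv2.imwrite('pics/s14c.png',cv2.resize(cv2.imread('pics/side14.png')[180:260,290:390],None,fx=7,fy=7,interpolation=2))"; python3 prof.py side14 -.1018 205 242 322 332
```

```text
time: 34.1
tool_pos: [0.5358, -0.1491, 0.0658]
ee_rot: [-3.094, 0.002, -1.627]
wrist_force: [-0.4, -0.4, 0.4]
width: 0.066
t 34.1 tcp [ 0.5358 -0.1491  0.0658] rot [-3.094e+00  2.000e-03 -1.627e+00] F [-0.4 -0.4  0.4] w 0.066 j [-0.38  0.14  1.6   0.02  1.36  1.24]
205 (1, 63, 151) (-22, 64, 155)
206 (6, 31, 115) (-22, 66, 154)
207 (6, 31, 111) (-6, -71, 9)
208 (6, 27, 103) (-6, -72, 5)
209 (6, 28, 101) (-7, -72, 1)
210 (6, 31, 101) (-7, -70, -1)
211 (6, 27, 94) (-8, -65, 1)
212 (5, 33, 96) (-16, 10, 76)
213 (6, 29, 88) (-16, 13, 75)
214 (6, 32, 88) (-16, 11, 69)
215 (6, 29, 81) (-17, 19, 75)
216 (6, 28, 77) (-16, 11, 62)
217 (6, 30, 76) (-16, 5, 53)
218 (6, 27, 69) (-16, 3, 47)
219 (6, 29, 67) (-15, -1, 39)
220 (6, 24, 58) (-15, -7, 29)
221 (11, -9, 19) (-14, -10, 22)
222 (10, -4, 20) (-15, -6, 22)
223 (10, -2, 19) (-15, -4, 20)
224 (10, -6, 11) (-16, -1, 21)
225 (9, 1, 15) (-15, -4, 14)
226 (9, 4, 14) (-16, 0, 14)
227 (9, 8, 15) (-17, 7, 18)
228 (8, 8, 12) (-16, 3, 10)
229 (7, 18, 19) (-17, 12, 16)
230 (7, 18, 16) (-17, 12, 12)
231 (6, 25, 19) (0, 0, 0)
232 (5, 32, 24) (-19, 25, 20)
233 (5, 31, 19) (-20, 28, 20)
234 (4, 36, 20) (-20, 31, 19)
235 (4, 42, 23) (-21, 40, 26)
236 (4, 42, 20) (-21, 36, 18)
237 (4, 41, 15) (-21, 38, 16)
238 (4, 40, 10) (-21, 38, 12)
239 (4, 40, 6) (-22, 46, 18)
240 (4, 41, 3) (-21, 38, 5)
241 (4, 41, 0) (-22, 41, 5)
```

View pics/s14c.png

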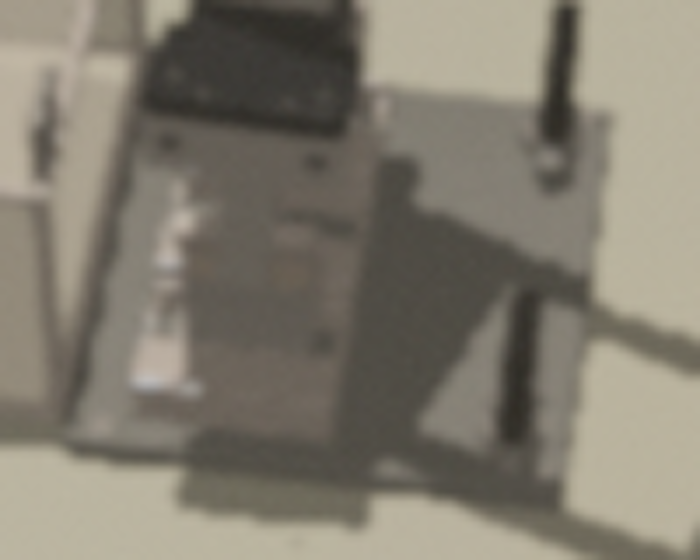

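```bash
python3 -m inch '-0.5 0 0 0 0.2;-1 0 0 0 0.2;-1 0 0 0 0.2;-1 0 1 0 0.2;-1 0 2 0 0.2;-1 0 2.9 0 0.2;-1 0 2.9 0 0.2;-1.4 0 2.9 0 0.2;-1.8 0 2.9 0 0.2;-2 0 2.9 0 0.2;-2 0 2.9 0 0.2'; python3 -c "
from h import *
o=st();print((o['tool_pos'][0]*.058+o['tool_pos'][1]*.9983+.1018)*1e3)"
```

```text
time: 35.07
tool_pos: [0.5388, -0.1287, 0.0374]
ee_rot: [-3.093, 0.001, -1.627]
wrist_force: [-0.4, 0.6, -0.0]
width: 0.075
t 35.07 tcp [ 0.5388 -0.1287  0.0374] rot [-3.093e+00  1.000e-03 -1.627e+00] F [-0.4  0.6 -0. ] w 0.075 j [-0.35  0.15  1.64  0.02  1.3   1.28]
4.549312865909191
```

```bash
python3 -m inch '-0.4 0 0 0 0.2;-0.8 0 0 0 0.2;-1.2 0 0 0 0.2;-1.2 0 0 0 0.2'; python3 -m inch '-0.3 0 0 0 0.2;-0.6 0 0 0 0.2;-0.6 0 0 0 0.2'; python3 -m inch '-0.2 0 0 0 0.2;-0.5 0 0 0 0.2;-0.5 0 0 0 0.2'; python3 -m inch '-0.2 0 0 0 0.2;-0.4 0 0 0 0.2;-0.4 0 0 0 0.2'; python3 -c "
from h import *
o=st();print((o['tool_pos'][0]*.058+o['tool_pos'][1]*.9983+.1018)*1e3)"
```

```text
time: 35.4
tool_pos: [0.5395, -0.1159, 0.0376]
ee_rot: [-3.092, 0.002, -1.626]
wrist_force: [-0.4, -0.4, -0.4]
width: 0.0749
time: 35.65
tool_pos: [0.54, -0.1097, 0.0378]
ee_rot: [-3.092, 0.001, -1.625]
wrist_force: [-0.4, -0.7, -0.4]
width: 0.0751
time: 35.9
tool_pos: [0.5404, -0.1044, 0.038]
ee_rot: [-3.092, 0.001, -1.625]
wrist_force: [-0.2, -0.6, 0.9]
width: 0.075
time: 36.15
tool_pos: [0.5407, -0.1001, 0.038]
ee_rot: [-3.092, 0.002, -1.625]
wrist_force: [0.1, -1.1, 0.7]
width: 0.0753
t 36.15 tcp [ 0.5407 -0.1001  0.038 ] rot [-3.092e+00  2.000e-03 -1.625e+00] F [ 0.1 -1.1  0.7] w 0.0753 j [-0.29  0.14  1.65  0.01  1.3   1.33]
33.264689010371235
```

Back off, raise and look.

```bash
python3 -m inch '1 0 0 0 0.2;2 0 0 0 0.2;3.2 0 0 0 0.2;3.2 0 -3 0 0.2;3.2 0 -6 0 0.2;3.2 0 -10 0 0.2;-5 0 -14 0 0.2;-10 2 -14 0 0.2;-15 4 -14 0 0.2;-20 6 -14 0 0.2;-25 8 -14 0 0.2;-25 8 -14 0 0.2;-25 8 -14 0 0.2;-25 8 -14 0 0.2'; python3 -c "
from h import *
st();snap('top','top15');snap('side','side15');cv2.imwrite('pics/c15.png',np.hstack([cv2.resize(cv2.imread('pics/side15.png')[160:260,290:390],(400,400),interpolation=2),cv2.resize(cv2.imread('pics/top15.png')[190:280,320:410],(400,400),interpolation=2)]))"; python3 prof.py side15 -.1018 200 240 322 332
```

```text
time: 37.32
tool_pos: [0.4659, 0.1581, 0.1746]
ee_rot: [-3.092, 0.005, -1.62]
wrist_force: [-0.2, 0.3, 0.3]
width: 0.0754
t 37.32 tcp [0.4659 0.1581 0.1746] rot [-3.092  0.005 -1.62 ] F [-0.2  0.3  0.3] w 0.0754 j [ 0.22 -0.07  1.59 -0.01  1.57  1.84]
200 (22, -83, 19) (-4, -86, 19)
201 (21, -81, 17) (-5, -83, 19)
202 (21, -80, 15) (-5, -85, 13)
203 (20, -72, 19) (-5, -78, 17)
204 (20, -75, 12) (-5, -78, 13)
205 (20, -70, 14) (-6, -77, 10)
206 (20, -76, 4) (-7, -68, 16)
207 (19, -66, 10) (-6, -72, 8)
208 (20, -71, 2) (-7, -67, 9)
209 (20, -71, -3) (-7, -69, 4)
210 (20, -71, -6) (-7, -66, 3)
211 (18, -61, 0) (-7, -67, -2)
212 (15, -39, 20) (-7, -66, -4)
213 (8, 11, 69) (-8, -58, 0)
214 (7, 19, 74) (-11, -40, 16)
215 (8, 16, 68) (-17, 17, 72)
216 (7, 20, 68) (-17, 15, 66)
217 (7, 17, 62) (-17, 15, 63)
218 (8, 15, 56) (-17, 15, 60)
219 (8, 10, 47) (-17, 14, 56)
220 (8, 14, 48) (-17, 13, 50)
221 (9, 4, 33) (-17, 11, 45)
222 (10, 1, 26) (-16, 6, 36)
223 (10, 1, 22) (-16, 3, 28)
224 (10, -2, 15) (-16, 3, 25)
225 (10, -2, 11) (-16, 2, 20)
226 (10, 0, 10) (-16, 4, 18)
227 (9, 5, 12) (-16, 4, 14)
228 (9, 6, 9) (-17, 6, 13)
229 (7, 17, 18) (-17, 9, 13)
230 (6, 24, 22) (-18, 13, 13)
231 (6, 24, 18) (-19, 22, 20)
232 (5, 29, 20) (-19, 26, 21)
233 (5, 29, 16) (-20, 29, 21)
234 (5, 32, 16) (-20, 34, 22)
235 (4, 38, 19) (-21, 37, 23)
236 (4, 39, 17) (-21, 37, 18)
237 (4, 41, 15) (-21, 42, 21)
238 (4, 41, 11) (-22, 43, 18)
239 (4, 39, 5) (-22, 46, 17)
```

View pics/c15.png

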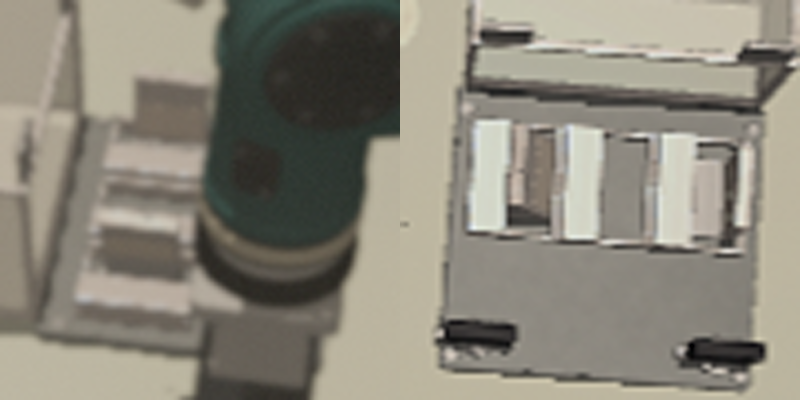

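```bash
python3 -c "
from h import *
go(.5363,-.1321,.15,-1.629)"
```

```text
shift [28.32 -8.23  2.81] spin 0.007 rows>= 8 j6 est 1.39
```

```bash
python3 -m inch '4 -1 0 0 0.2;8 -2 0 0 0.2;12 -4 0 0 0.2;16 -6 0 0 0.2;20 -7 0 0 0.2;24 -8 0 0 0.2;28.3 -8.2 0 0 0.2;28.3 -8.2 0 0 0.2;28.3 -8.2 0 0 0.2'; python3 -c "
from h import *
st();go(.5363,-.1321,.054,-1.629)"
```

```text
time: 38.17
tool_pos: [0.5338, -0.1372, 0.1773]
ee_rot: [-3.093, 0.001, -1.63]
wrist_force: [-0.3, 0.5, 0.0]
width: 0.0751
t 38.17 tcp [ 0.5338 -0.1372  0.1773] rot [-3.093e+00  1.000e-03 -1.630e+00] F [-0.3  0.5  0. ] w 0.0751 j [-0.36  0.06  1.46  0.02  1.58  1.27]
shift [-0.51  0.38 12.32] spin -0.001 rows>= 3 j6 est 1.39
```

```bash
python3 -m inch '-0.5 0.4 4 0 0.2;-0.5 0.4 8 0 0.2;-0.5 0.4 11 0 0.2;-0.5 0.4 12.2 0 0.2;-0.5 0.4 12.2 0 0.2;-0.5 0.4 12.2 0 0.5;-0.5 0.4 12.2 0 0.7;-0.5 0.4 12.2 0 0.8;-0.5 0.4 12.2 0 0.85;-0.5 0.4 12.2 0 0.88;-0.5 0.4 12.2 0 0.88;-0.5 0.4 12.2 0 0.88'; python3 -c "
from h import *
o=st();print((o['tool_pos'][0]*.058+o['tool_pos'][1]*.9983+.1018)*1e3)"
```

```text
time: 39.17
tool_pos: [0.5364, -0.1321, 0.0559]
ee_rot: [-3.092, 0.001, -1.63]
wrist_force: [-0.4, 0.5, 0.1]
width: 0.032
t 39.17 tcp [ 0.5364 -0.1321  0.0559] rot [-3.092e+00  1.000e-03 -1.630e+00] F [-0.4  0.5  0.1] w 0.032 j [-0.35  0.13  1.62  0.02  1.34  1.27]
1.0444220961983581
```

```bash
python3 -m inch '0 0 0 0 0.88;0 0 0 0 0.88;0 0 0 0 0.88;0 0 0 0 0.88;0 0 0 0 1;0 0 0 0 1;0 0 0 0 1'; python3 -m inch '0 0 0.2 0 1;0 0 0.4 0 1;0 0 0.4 0 1';  python3 -c "
from h import *
st();snap('side','side16')"; python3 prof.py side16 -.1018 212 240 322 332
```

```text
time: 39.75
tool_pos: [0.5361, -0.1321, 0.0555]
ee_rot: [-3.093, 0.001, -1.63]
wrist_force: [0.3, -0.5, -1.5]
width: 0.0087
time: 40.0
tool_pos: [0.5363, -0.1324, 0.0553]
ee_rot: [-3.092, 0.0, -1.63]
wrist_force: [-7.7, 0.9, 16.3]
width: 0.0085
t 40.0 tcp [ 0.5363 -0.1324  0.0553] rot [-3.092  0.    -1.63 ] F [-7.7  0.9 16.3] w 0.0085 j [-0.35  0.13  1.62  0.02  1.34  1.27]
212 (0, 0, 0) (-23, 75, 144)
213 (-1, 82, 145) (-24, 81, 147)
214 (7, 21, 76) (-24, 78, 141)
215 (8, 15, 67) (-24, 80, 139)
216 (8, 16, 64) (-16, 4, 55)
217 (7, 17, 62) (-16, 5, 53)
218 (8, 13, 54) (-16, 6, 50)
219 (7, 18, 55) (-16, 4, 44)
220 (9, 8, 40) (-16, 6, 43)
221 (9, 2, 31) (-16, 5, 38)
222 (9, 3, 29) (-16, 4, 34)
223 (8, 9, 31) (-16, 5, 31)
224 (9, 3, 21) (-16, 6, 28)
225 (8, 8, 23) (-16, 0, 18)
226 (9, 4, 14) (-16, 3, 18)
227 (8, 8, 15) (-17, 8, 20)
228 (9, 7, 10) (-16, 4, 12)
229 (7, 17, 18) (-17, 5, 9)
230 (7, 21, 19) (-17, 6, 6)
231 (5, 31, 26) (-18, 19, 17)
232 (5, 32, 24) (-19, 28, 23)
233 (5, 33, 21) (-19, 26, 17)
234 (5, 32, 16) (-20, 32, 20)
235 (4, 39, 20) (-21, 38, 23)
236 (4, 36, 13) (-21, 40, 21)
237 (4, 41, 15) (-21, 39, 17)
238 (4, 35, 5) (-22, 44, 19)
239 (3, 43, 10) (-21, 39, 9)
```

```bash
python3 -m inch '0 0 -0.1 0 1;0 0 -0.1 0 0.8;0 0 -0.1 0 0.5;0 0 -0.1 0 0.5;0 0 -0.1 0 0.5;0 0 -0.1 0 0.5;0 0 -4 0 0.5;0 0 -8 0 0.5;-4 3 -11 0 0.5;-8 6 -11 0 0.5;-12 9 -11 0 0.5;-16 12 -11 0 0.5;-20 15 -11 0 0.5;-24 18 -11 0 0.5;-30 20 -11 0 0.5;-30 20 -11 0 0.5;-30 20 -11 0 0.5'; python3 -c "
from h import *
st();snap('top','top17');snap('side','side17');cv2.imwrite('pics/c17.png',np.hstack([cv2.resize(cv2.imread('pics/side17.png')[160:260,290:390],(400,400),interpolation=2),cv2.resize(cv2.imread('pics/top17.png')[190:280,320:410],(400,400),interpolation=2)]))"; python3 prof.py side17 -.1018 207 236 320 332;python3 prof.py side17 -.2178 174 203 326 338
```

```text
time: 41.47
tool_pos: [0.3475, 0.181, 0.1553]
ee_rot: [-3.091, 0.001, -1.629]
wrist_force: [1.2, 0.1, 0.2]
width: 0.0469
t 41.47 tcp [0.3475 0.181  0.1553] rot [-3.091e+00  1.000e-03 -1.629e+00] F [1.2 0.1 0.2] w 0.0469 j [ 0.35 -0.3   1.82 -0.02  1.57  1.98]
207 (25, -71, 4) (-7, -71, 9)
208 (25, -70, 1) (-7, -68, 8)
209 (24, -65, 3) (-6, -74, -1)
210 (24, -68, -3) (-7, -71, -2)
211 (15, -2, 62) (-7, -65, 1)
212 (15, 0, 61) (-15, -2, 63)
213 (15, 0, 57) (-15, -3, 59)
214 (14, 5, 58) (-15, 4, 62)
215 (14, 4, 54) (-15, 3, 57)
216 (14, 4, 50) (-16, 5, 56)
217 (15, 2, 45) (-15, 1, 48)
218 (13, 9, 49) (-15, 2, 45)
219 (14, 9, 45) (-16, 5, 46)
220 (14, 3, 35) (-16, 4, 41)
221 (14, 4, 32) (-16, 7, 40)
222 (14, 4, 29) (-16, 3, 32)
223 (14, 7, 28) (-16, 0, 26)
224 (14, 2, 19) (-16, 6, 28)
225 (14, 7, 21) (-16, 6, 25)
226 (14, 2, 12) (-17, 8, 23)
227 (14, 5, 12) (-16, 1, 12)
228 (13, 8, 11) (-17, 6, 14)
229 (12, 19, 19) (-16, 4, 7)
230 (11, 23, 20) (-17, 10, 11)
231 (11, 25, 18) (-19, 23, 21)
232 (11, 29, 19) (-19, 28, 23)
233 (10, 33, 20) (-20, 29, 21)
234 (9, 39, 23) (-20, 33, 21)
235 (9, 4
[... 216 characters left out ...]
4)
180 (17, -6, 55) (-15, -3, 62)
181 (16, 0, 56) (-15, -2, 59)
182 (16, 2, 55) (-15, -4, 54)
183 (17, -7, 43) (-15, -6, 48)
184 (17, -5, 41) (-15, -4, 47)
185 (16, -4, 38) (-15, -6, 41)
186 (17, -8, 31) (-15, -6, 37)
187 (16, 1, 36) (-16, 1, 41)
188 (17, -9, 22) (-16, -1, 35)
189 (16, -4, 24) (-15, -4, 28)
190 (16, -1, 23) (-15, -6, 23)
191 (16, -2, 18) (-16, 1, 26)
192 (16, -3, 14) (-16, -6, 16)
193 (16, -6, 8) (-16, -7, 11)
194 (15, 1, 11) (-16, -5, 9)
195 (16, -2, 4) (-16, -2, 8)
196 (15, 5, 7) (-17, 5, 11)
197 (12, 24, 22) (-17, 0, 3)
198 (12, 24, 19) (-19, 22, 21)
199 (12, 25, 16) (-19, 22, 17)
200 (11, 37, 24) (-20, 27, 19)
201 (11, 36, 20) (-20, 28, 16)
202 (10, 42, 22) (-20, 28, 13)
```

View pics/c17.png

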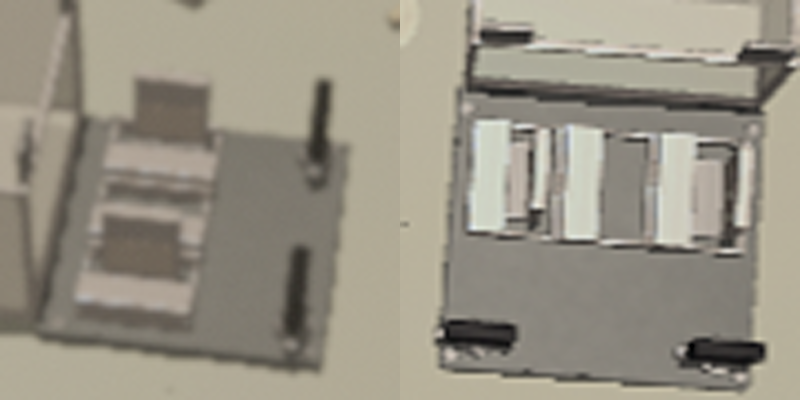

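View pics/top17.png

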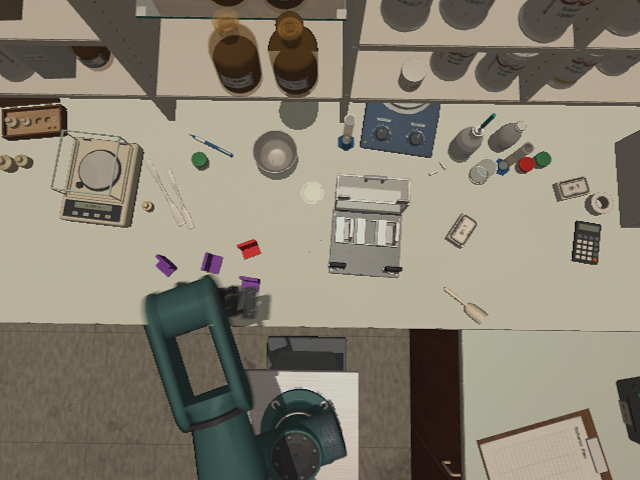

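```bash
python3 -c "
from h import *
go(.6475,-.187,.235,-.06)"
```

```text
shift [ 35.44 -32.26  -6.49] spin -1.561 rows>= 13 j6 est -0.22
```

```bash
python3 -m inch '2 -2 -3 -0.1 0.72;4 -4 -6.5 -0.2 0.72;8 -6 -6.5 -0.3 0.72;12 -8 -6.5 -0.4 0.72;16 -10 -6.5 -0.5 0.72;20 -14 -6.5 -0.65 0.72;24 -18 -6.5 -0.8 0.72;28 -22 -6.5 -0.9 0.72;32 -26 -6.5 -1 0.72;35.4 -30 -6.5 -1.1 0.72;35.4 -32.3 -6.5 -1.2 0.72;35.4 -32.3 -6.5 -1.56 0.72;35.4 -32.3 -6.5 -1.56 0.72;35.4 -32.3 -6.5 -1.56 0.72;35.4 -32.3 -6.5 -1.56 0.72;35.4 -32.3 -6.5 -1.56 0.72'; python3 -c "
from h import *
st();snap('side','side18');snap('top','top18');go(.649,-.187,.148,-.06)
cv2.imwrite('pics/c18.png',cv2.resize(cv2.imread('pics/side18.png')[90:230,240:380],None,fx=4,fy=4,interpolation=2))"
```

```text
time: 42.9
tool_pos: [0.6476, -0.1878, 0.2339]
ee_rot: [-3.138, -0.047, -0.065]
wrist_force: [-0.1, 0.5, 0.9]
width: 0.0264
t 42.9 tcp [ 0.6476 -0.1878  0.2339] rot [-3.138 -0.047 -0.065] F [-0.1  0.5  0.9] w 0.0264 j [-0.38  0.33  1.03  0.02  1.74 -0.31]
shift [-0.27  0.04  8.78] spin -0.003 rows>= 3 j6 est -0.22
```

View pics/c18.png

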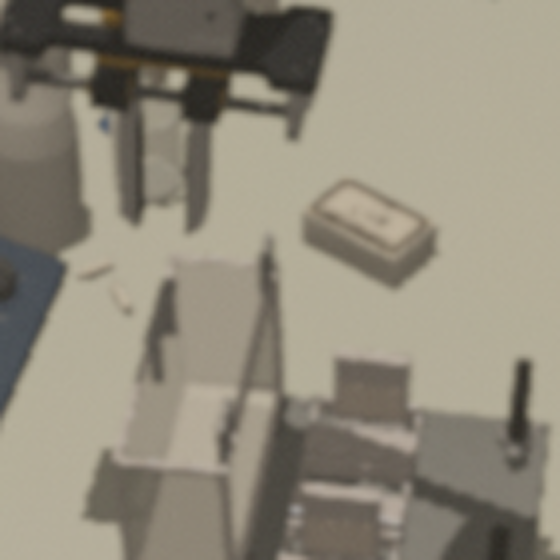

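```bash
python3 -c "
from h import *
for p in [(165,285),(158,365)]: print(ray('side',240+p[0]/4,90+p[1]/4,.167).round(3))
w=world('side',np.load('pics/side18.npz')['d'])
m=(w[...,2]>.14)&(w[...,2]<.19)&(w[...,0]>.6)&(w[...,0]<.72)&(abs(w[...,1]+.19)<.05)
v,u=np.nonzero(m); print(m.sum(), [(int(a),int(b),w[a,b].round(3).tolist()) for a,b in list(zip(v,u))[::12]])
"
```

```text
[ 0.653 -0.205  0.167]
[ 0.648 -0.135  0.167]
107 [(157, 304, [0.6, -0.239, 0.156]), (162, 280, [0.655, -0.203, 0.166]), (164, 282, [0.649, -0.193, 0.17]), (166, 283, [0.649, -0.206, 0.152]), (168, 283, [0.649, -0.205, 0.145]), (170, 281, [0.65, -0.177, 0.164]), (173, 276, [0.66, -0.163, 0.167]), (175, 278, [0.654, -0.157, 0.166]), (179, 277, [0.659, -0.165, 0.145])]
```

```bash
python3 -m inch '-0.1 0 3 0 0.72;-0.1 0 6 0 0.72;-0.1 0 8 0 0.72;-0.1 0 8.7 0 0.72;-0.1 0 8.7 0 0.72;-0.1 0 8.7 0 1;-0.1 0 8.7 0 1;-0.1 0 8.7 0 1;-0.1 0 8.7 0 1;-0.1 0 8.7 0 1;-0.1 0 8.7 0 1'; python3 -c "
from h import *
st()"
```

```text
time: 43.92
tool_pos: [0.6527, -0.1871, 0.1518]
ee_rot: [-3.141, -0.056, -0.063]
wrist_force: [3.0, 1.0, 5.4]
width: 0.0101
t 43.92 tcp [ 0.6527 -0.1871  0.1518] rot [-3.141 -0.056 -0.063] F [3.  1.  5.4] w 0.0101 j [-0.37  0.35  1.17  0.02  1.57 -0.31]
```

```bash
python3 -m inch '-1.5 0 -0.6 0 1;-3 0 -1.1 0 1;-4.5 0 -1.4 0 1;-6.1 0 -1.55 0 1;-7.7 0 -1.55 0 1;-9.3 0 -1.35 0 1;-9.3 0 -1.35 0 1'; python3 -c "
from h import *
st()"
```

```text
time: 44.5
tool_pos: [0.5574, -0.181, 0.1612]
ee_rot: [-3.141, -0.055, -0.064]
wrist_force: [-0.9, 1.7, 5.2]
width: 0.0099
t 44.5 tcp [ 0.5574 -0.181   0.1612] rot [-3.141 -0.055 -0.064] F [-0.9  1.7  5.2] w 0.0099 j [-0.42  0.14  1.4   0.02  1.55 -0.36]
```

```bash
python3 -m inch '-1.55 0 0.3 0 1;-3.1 0 0.8 0 1;-4.5 0 1.4 0 1;-5.9 0 2.2 0 1;-7.2 0 3.1 0 1;-8.4 0 4.1 0 1;-9.5 0 5.2 0 1;-9.5 0 5.2 0 1'; python3 -c "
from h import *
st()"
```

```text
time: 45.17
tool_pos: [0.4636, -0.1747, 0.1011]
ee_rot: [-3.14, -0.051, -0.064]
wrist_force: [1.2, -1.0, -2.1]
width: 0.01
t 45.17 tcp [ 0.4636 -0.1747  0.1011] rot [-3.14  -0.051 -0.064] F [ 1.2 -1.  -2.1] w 0.01 j [-0.49 -0.03  1.7   0.02  1.43 -0.43]
```

```bash
python3 -m inch '-0.5 0 0.6 0 1;-1 0 1.25 0 1;-1.4 0 1.9 0 1;-1.85 0 2.6 0 1;-2.2 0 3.3 0 1;-2.5 0 4 0 1;-2.5 0 4.1 0 1;-2.5 0 4.1 0 1'; python3 -c "
from h import *
st()"
```

```text
time: 45.83
tool_pos: [0.442, -0.1734, 0.0612]
ee_rot: [-3.14, -0.054, -0.064]
wrist_force: [0.4, 3.0, 9.5]
width: 0.0099
t 45.83 tcp [ 0.442  -0.1734  0.0612] rot [-3.14  -0.054 -0.064] F [0.4 3.  9.5] w 0.0099 j [-0.51 -0.04  1.8   0.03  1.34 -0.45]
```

```bash
python3 -m inch '0 0 0.3 0 1;0 0 0.5 0 1;0 0 0.5 0 1'; python3 -c "
from h import *
st();snap('side','side19');cv2.imwrite('pics/c19.png',cv2.resize(cv2.imread('pics/side19.png')[150:270,280:400],None,fx=5,fy=5,interpolation=2))"
```

```text
time: 46.08
tool_pos: [0.4421, -0.1734, 0.061]
ee_rot: [-3.141, -0.055, -0.064]
wrist_force: [-9.5, 5.3, 25.5]
width: 0.0104
t 46.08 tcp [ 0.4421 -0.1734  0.061 ] rot [-3.141 -0.055 -0.064] F [-9.5  5.3 25.5] w 0.0104 j [-0.51 -0.04  1.8   0.02  1.34 -0.45]
```

View pics/c19.png

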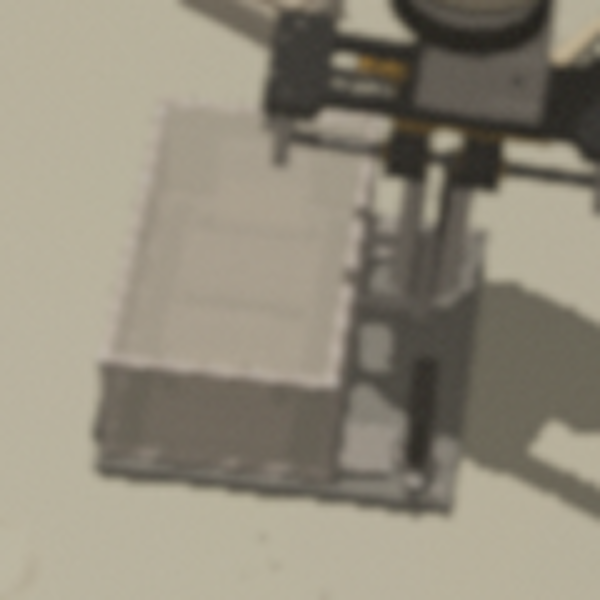

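```bash
python3 -m inch '0 0 -0.2 0 0.9;0 0 -0.2 0 0.75;0 0 -0.2 0 0.75;0 0 -0.2 0 0.75;0 0 -3 0 0.75;0 0 -6 0 0.75;0 0 -8 0 0.75;-4 -6 -8 0 0.75;-8 -12 -8 0 0.75;-8 -18 -8 0 0.75;-8 -24 -8 0 0.75;-8 -24 -8 0 0.75;-8 -24 -8 0 0.75'; python3 -c "
from h import *
st();snap('side','side20');snap('top','top20')
cv2.imwrite('pics/c20.png',np.hstack([cv2.resize(cv2.imread('pics/side20.png')[160:260,290:390],(400,400),interpolation=2),cv2.resize(cv2.imread('pics/top20.png')[190:280,320:410],(400,400),interpolation=2)]))
for n in('side','top'):
  for f in (n+'0',n+'20'):
    w=world(n,np.load('pics/'+f+'.npz')['d']); x,y,h=w[...,0],w[...,1],w[...,2]
    m=(abs(y+.175)<.08)&(h>.07)&(h<.11)
    print(f,[np.nanmedian(h[m&(abs(x-a)<.01)]).round(4) for a in(.49,.51,.53,.55,.57)], np.nanmedian(h[m&(x<.45)]).round(4))"
```

```text
time: 47.22
tool_pos: [0.3725, 0.0649, 0.1358]
ee_rot: [3.141, -0.053, -0.065]
wrist_force: [1.5, 0.3, 0.2]
width: 0.0234
t 47.22 tcp [0.3725 0.0649 0.1358] rot [ 3.141 -0.053 -0.065] F [1.5 0.3 0.2] w 0.0234 j [ 0.03 -0.33  1.88 -0.01  1.54  0.09]
side0 [np.float64(0.0836), np.float64(0.0834), np.float64(0.0837), np.float64(0.0834), np.float64(0.0836)] 0.0737
side20 [np.float64(0.0838), np.float64(0.0838), np.float64(0.0835), np.float64(0.0835), np.float64(0.0837)] 0.0728
top0 [np.float64(0.0853), np.float64(0.0853), np.float64(0.0853), np.float64(0.0852), np.float64(0.0853)] 0.0741
top20 [np.float64(0.0852), np.float64(0.0854), np.float64(0.0855), np.float64(0.0854), np.float64(0.0853)] 0.0744
```

View pics/c20.png

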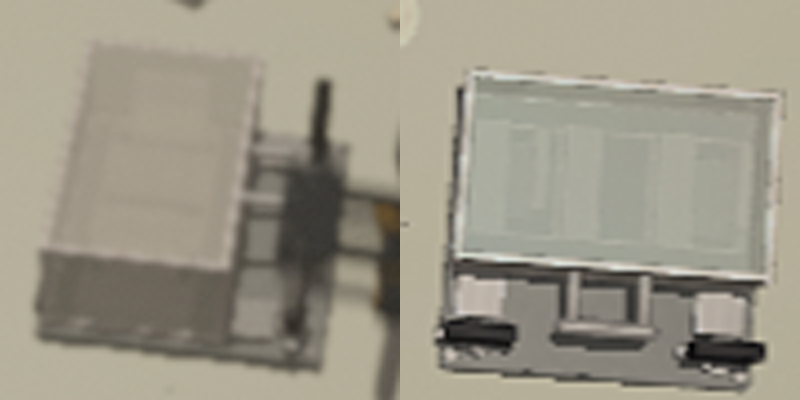

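```bash
python3 -c "
from h import *
go(.4392,-.0975,.125,-.03)"
```

```text
shift [ 7.53 16.31  1.43] spin -0.022 rows>= 5 j6 est -0.19
```

```bash
python3 -m inch '2 4 0 0 0.72;4 8 0 0 0.72;6 12 1 0 0.72;7.5 16.3 1.4 0 0.72;7.5 16.3 1.4 0 0.72;7.5 16.3 1.4 0 0.72'; python3 -c "
from h import *
st();go(.4385,-.0975,.038,-.055)"
```

```text
time: 47.82
tool_pos: [0.4382, -0.1007, 0.1236]
ee_rot: [-3.139, -0.048, -0.058]
wrist_force: [-0.3, 0.1, -0.8]
width: 0.0263
t 47.82 tcp [ 0.4382 -0.1007  0.1236] rot [-3.139 -0.048 -0.058] F [-0.3  0.1 -0.8] w 0.0263 j [-0.37 -0.15  1.76  0.02  1.48 -0.31]
shift [-0.4  -0.3   8.55] spin -0.003 rows>= 3 j6 est -0.16
```

```bash
python3 -m inch '-0.2 -0.2 2 0 0.72;-0.25 -0.3 5 0 0.72;-0.25 -0.3 7.5 0 0.72;-0.25 -0.3 8.5 0 0.72;-0.25 -0.3 8.5 0 0.72;-0.25 -0.3 8.5 0 1;-0.25 -0.3 8.5 0 1;-0.25 -0.3 8.5 0 1;-0.25 -0.3 8.5 0 1;-0.25 -0.3 8.5 0 1'; python3 -c "
from h import *
st()"
```

```text
time: 48.65
tool_pos: [0.4397, -0.0976, 0.0402]
ee_rot: [-3.14, -0.047, -0.058]
wrist_force: [-5.1, 1.4, 7.6]
width: 0.0124
t 48.65 tcp [ 0.4397 -0.0976  0.0402] rot [-3.14  -0.047 -0.058] F [-5.1  1.4  7.6] w 0.0124 j [-0.36 -0.08  1.87  0.02  1.3  -0.3 ]
```

```bash
python3 -m inch '0 0 0 0.12 1;0 0 0 0.24 1;0 0 0 0.36 1;0 0 0 0.48 1;0 0 0 0.6 1;0 0 0 0.72 1;0 0 0 0.84 1;0 0 0 0.96 1;0 0 0 1.08 1;0 0 0 1.2 1;0 0 0 1.32 1;0 0 0 1.44 1;0 0 0 1.54 1;0 0 0 1.62 1;0 0 0 1.62 1;0 0 0 1.62 1'; python3 -c "
from h import *
o=st();print(o['wrist_torque'])"
```

```text
time: 49.98
tool_pos: [0.4395, -0.0974, 0.0403]
ee_rot: [-3.095, 0.004, -1.674]
wrist_force: [-1.8, 1.3, -1.9]
width: 0.0118
t 49.98 tcp [ 0.4395 -0.0974  0.0403] rot [-3.095  0.004 -1.674] F [-1.8  1.3 -1.9] w 0.0118 j [-0.36 -0.08  1.87  0.02  1.3   1.31]
[0.17491956 0.75594986 0.48710749]
```

```bash
python3 -m inch '0 0 0 -0.03 0.72;0 0 0 -0.03 0.72;0 0 0 -0.03 0.72;0 0 -3 -0.03 0.72;0 0 -6 -0.03 0.72;0 0 -8 -0.03 0.72;0 0 -8 -0.03 0.72'; python3 -c "
from h import *
o=st();go(.431,-.2465,.125,-.055)"
```

```text
time: 50.57
tool_pos: [0.4394, -0.0987, 0.1262]
ee_rot: [-3.083, -0.0, -1.645]
wrist_force: [0.4, -0.3, 0.1]
width: 0.0264
t 50.57 tcp [ 0.4394 -0.0987  0.1262] rot [-3.083 -0.    -1.645] F [ 0.4 -0.3  0.1] w 0.0264 j [-0.36 -0.15  1.76  0.02  1.48  1.28]
shift [14.8  -0.24  0.14] spin -1.59 rows>= 13 j6 est -0.46
```

```bash
python3 -m inch '4 0 0 -0.12 0.72;8 0 0 -0.24 0.72;12 0 0 -0.36 0.72;14.8 -0.2 0 -0.48 0.72;14.8 -0.2 0 -1.59 0.72;14.8 -0.2 0 -1.59 0.72;14.8 -0.2 0 -1.59 0.72;14.8 -0.2 0 -1.59 0.72;14.8 -0.2 0 -1.59 0.72;14.8 -0.2 0 -1.59 0.72;14.8 -0.2 0 -1.59 0.72;14.8 -0.2 0 -1.59 0.72;14.8 -0.2 0 -1.59 0.72;14.8 -0.2 0 -1.59 0.72;14.8 -0.2 0 -1.59 0.72;14.8 -0.2 0 -1.59 0.72'; python3 -c "
from h import *
o=st();go(.4315,-.2465,.039,-.055)"
```

```text
time: 51.9
tool_pos: [0.4304, -0.2464, 0.1256]
ee_rot: [3.141, -0.058, -0.056]
wrist_force: [0.1, 0.1, -0.8]
width: 0.0263
t 51.9 tcp [ 0.4304 -0.2464  0.1256] rot [ 3.141 -0.058 -0.056] F [ 0.1  0.1 -0.8] w 0.0263 j [-0.66 -0.04  1.67  0.03  1.47 -0.6 ]
shift [-0.39 -0.01  8.65] spin -0.001 rows>= 3 j6 est -0.46
```

```bash
python3 -m inch '-0.2 0 2 0 0.72;-0.35 0 5 0 0.72;-0.35 0 7.5 0 0.72;-0.35 0 8.6 0 0.72;-0.35 0 8.6 0 0.72;-0.35 0 8.6 0 1;-0.35 0 8.6 0 1;-0.35 0 8.6 0 1;-0.35 0 8.6 0 1;-0.35 0 8.6 0 1'; python3 -c "
from h import *
st()"
```

```text
time: 52.73
tool_pos: [0.4306, -0.2472, 0.0408]
ee_rot: [3.139, -0.056, -0.056]
wrist_force: [-5.6, 0.2, 2.9]
width: 0.0123
t 52.73 tcp [ 0.4306 -0.2472  0.0408] rot [ 3.139 -0.056 -0.056] F [-5.6  0.2  2.9] w 0.0123 j [-0.66  0.02  1.77  0.03  1.3  -0.61]
```

```bash
python3 -m inch '0 0 0 0.12 1;0 0 0 0.24 1;0 0 0 0.36 1;0 0 0 0.48 1;0 0 0 0.6 1;0 0 0 0.72 1;0 0 0 0.84 1;0 0 0 0.96 1;0 0 0 1.08 1;0 0 0 1.2 1;0 0 0 1.32 1;0 0 0 1.44 1;0 0 0 1.54 1;0 0 0 1.62 1;0 0 0 1.62 1;0 0 0 1.62 1'; python3 -c "
from h import *
o=st();print(o['wrist_torque'])"; python3 -m inch '0 0 0 -0.03 0.72;0 0 0 -0.03 0.72;0 0 0 -0.03 0.72;0 0 -3 -0.03 0.72;0 0 -6 -0.03 0.72;0 0 -9 -0.03 0.72;4 3 -9 -0.03 0.72;8 6 -9 -0.03 0.72;12 9 -9 -0.03 0.72;16 10 -9 -0.03 0.72;16 10 -9 -0.03 0.72;16 10 -9 -0.03 0.72'; python3 -c "
from h import *
st();snap('side','side21');snap('top','top21')
cv2.imwrite('pics/c21.png',np.hstack([cv2.resize(cv2.imread('pics/side21.png')[160:260,290:390],(400,400),interpolation=2),cv2.resize(cv2.imread('pics/top21.png')[190:280,320:410],(400,400),interpolation=2)]))"
```

```text
time: 54.07
tool_pos: [0.4307, -0.2471, 0.041]
ee_rot: [-3.086, -0.0, -1.673]
wrist_force: [-0.7, 1.3, -4.0]
width: 0.0116
t 54.07 tcp [ 0.4307 -0.2471  0.041 ] rot [-3.086 -0.    -1.673] F [-0.7  1.3 -4. ] w 0.0116 j [-0.66  0.02  1.77  0.03  1.3   1.01]
[0.02951642 0.57727276 0.45986059]
time: 55.07
tool_pos: [0.3079, -0.3998, 0.126]
ee_rot: [-3.085, -0.005, -1.649]
wrist_force: [0.6, 0.8, -0.2]
width: 0.0262
t 55.07 tcp [ 0.3079 -0.3998  0.126 ] rot [-3.085 -0.005 -1.649] F [ 0.6  0.8 -0.2] w 0.0262 j [-1.06 -0.02  1.64  0.04  1.49  0.59]
```

View pics/c21.png

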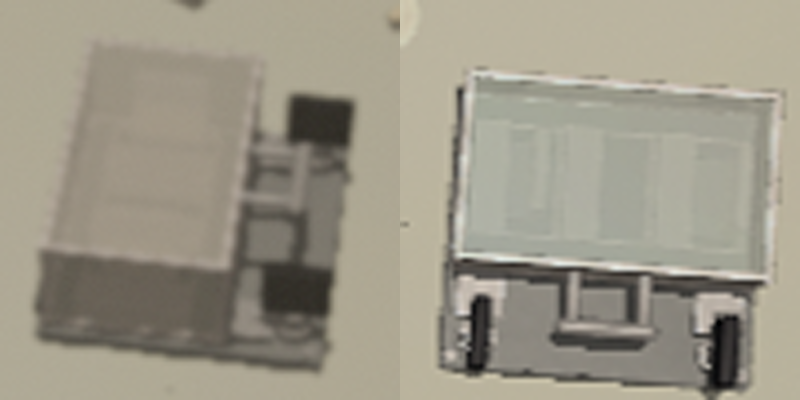

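View pics/top21.png

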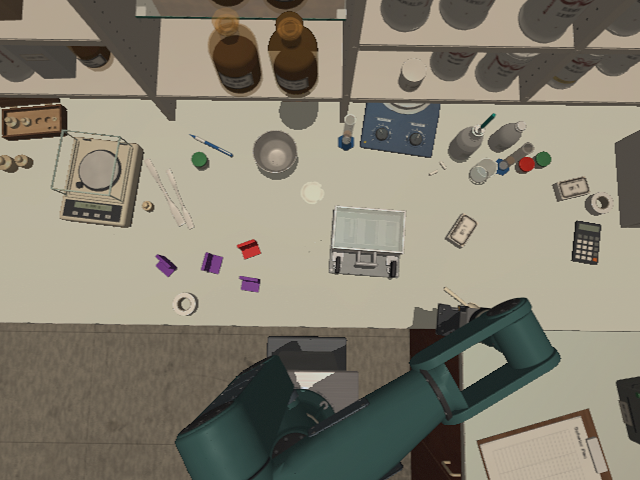

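```bash
python3 -c "
from bench import robot
print(robot.close_job())"
```

```text
the job is handed in; nothing more can be done
None
```

The job is done and handed in at about 55 s of the 210 s allowed. `close_job()` gave no verdict, so what follows is my own measurement.

- **Carriers:** only two grey carriers stood on the worktop. The purple and red ones were left alone, and the third listed carrier is absent. One is now in the right-hand bay and one in the left-hand bay.
- **How they went in:** the moves could not tilt the tool. I rested each heel on the edge behind the bay so the toe tipped down into the mouth. I then pushed the carrier in under the lip.
- **Straightening:** the right-hand carrier stood up by itself. The left-hand one stayed leaning about 16° and I straightened it by closing the jaws on it.
- **Carrier check, before shutting the hood:** both stood upright with the plate top about 62 mm above the bay floor and the toe under the lip. The right-hand one sits near the rear end of its play, about 7 to 8 mm back by my reading. The limit is 10 mm and my bay position is only good to about 2 mm. With the hood shut I could no longer measure it.
- **Hood:** its top is at the same height as at the start, within about 0.3 mm, so it is fully shut. The handle gripped about 4 mm differently when I closed it, so the closing height looked off until I checked the camera depth.
- **Cams:** both were turned until they hit the locked stop, at about 0.46 to 0.49 N m. The last pictures show both wings back in the locked direction.
- **Other items:** the label roll, pot and carton look unmoved in the last picture, and the arm is clear of everything.

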